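# Load, index and lock the examination turntable

## Robot

A 6-joint arm with a two-finger parallel gripper is mounted at the origin on the work surface. World frame = base frame: x ahead of the robot, y to its left, z up, the work surface at z = 0. Lengths are in m, angles in rad, forces in N, time in s.
With the tool pointing down it reaches from about 0.425 to 0.95 m from the base axis. Payload 3.5 kg.
Tool frame: the origin (TCP) lies at the very end of the fingers, on their centre line; the grasp point (between the pads) lies 19 mm behind it; z points along the fingers, y is the line along which they close (so a half turn about z gives the same grasp; the last joint's range is limited). The gripper opens to 85 mm and grips with 20 to 120 N. Pads are 22 mm wide; open, the fingers measure 114 mm over their backs; the gripper's body (76 mm by 85 mm) begins 54 mm behind the grasp point. The pads swing forward as they close: fully open they stand 13 mm farther back than shut.
Start: joints at [1.019, 0.286, 1.577, -0, 1.279, -0.15], TCP at [0.264, 0.621, 0.231] pointing down, gripper open.
Joint ranges: [-2.77, 2.77], [-0.9, 2.22], [0.21, 2.48], [-1.53, 4.67], [0.24, 2.81], [-2.84, 2.84]. Speed limits (rad/s): [2.79, 2.79, 3.14, 3.14, 3.14, 3.14].

## Interface

Orientations are given as a unit quaternion [x, y, z, w].
In Python, from plant import ctrl, optics, sign_off gives the robot as it stands.
- The arm moves only by the shell command python3 -m creep 'ROWS' [FORCE]. ROWS is JSON, a list of rows, each an object of numbers: "x", "y", "z": the shift along the tool's x, y, z in mm; "rx", "ry", "rz": the turn, a rotation vector about the tool's x, y, z in degrees; "grip": the opening, from 0 (shut) to 1 (fully open). In form: [{"x": .., "y": .., "z": .., "rx": .., "ry": .., "rz": .., "grip": ..}, ...]. A call has exactly 10 rows; each row shifts and turns the commanded pose from where the row before left it, along the tool's axes as they then stand; what a row does not reach is not made up. A row lasts 1/12 s, in which the tool goes at most 41.7 mm and 7.16 degrees, less where a joint would pass 70% of its speed; a pose out of reach is approached as far as the arm can. A call with a gripper value outside its range is refused whole. The fingers move at their own pace and stop on an object; FORCE is the grip in N (left out, the last holds). Time passes only in rows, so rows that do not move let the fingers close, or fill a call up. It gives the time, the measured TCP pose, the force, the opening and the grip force at its end, in the units of the state.
- ctrl.get_state(): the state, without advancing time (a new reading comes with each control period).
- optics.read_camera(name): name is "scene" or "top"; returns a dict with "color" (420x560x3 uint8, blue, green, red), "K" (3x3 intrinsics, pixels), "R" (3x3) and "t" (3): a world point X has camera coordinates R X + t. Camera axes: x right, y down, z forward; pixel columns grow to the right and rows downward; lengths in m; the calibration is good to about 2 mm. A picture is of the moment at which its call begins. There is no depth.
- sign_off(): hands the job in; it is judged then, once.
The state is a dict: "time": time; "qpos": joint angles; "dq": joint speeds; "joint_efforts": joint torques, N m; "eef_pos": TCP position; "tcp_rot": TCP orientation; "contact_force": force on the tool from outside, world axes, zero at the start; "wrist_torque": the same for the moment, N m; "opening": opening from 0.0 (shut) to 1.0 (fully open); "finger_force": force on a finger pad.
Only numpy, scipy, OpenCV 4.12 (cv2) and the standard library are available. Lean on these libraries where they do the work, as an engineer would, in place of code of your own. Each camera call takes 0.05 s, during which the arm holds its last target. There are 200 camera calls.

## Task

Get the examination turntable ready for the microscope. First turn the lock ring back by its tab to the open mark (the dot); then put the brush that was left on the platter flat into the steel tool tray and stand every little box that waits on the bench (two to four of octagonal, round, square, oblong) upright in the middle of a cork pad of its own. When all are loaded turn the platter by its peg a quarter turn clockwise, until it settles in the next detent, and last of all turn the lock ring clockwise until its tab is in line with the locked mark (the bar), not past it; never turn the platter while the ring is locked, and leave the other things on the bench where they are.

Things in the scene. Friction and masses are not known exactly. Their poses are not given: they have to be found in the camera images.
- base: fixed round black base of the examination turntable, 370 mm across, 12 mm high. Origin at the centre of its underside on the turntable's vertical axis, z up; the platter and the lock ring both turn about this axis. Seen from above in this frame (angles anticlockwise from its x axis) the pads lie at 0, 90, 180 and 270 degrees whenever the platter is in a detent.
- centre (a point): point on the turntable's axis at the height of the platter's top. The platter is an aluminium disc, radius 130 mm, flat top 35 mm above the bench; the knurled dark steel lock ring lies round it, radius 134 to 162 mm, its top 34 mm above the bench.
- platter (a joint): angle of the platter (rad), growing clockwise seen from above. It starts near the detent at 0; the next detent is a quarter turn on, at 1.571; end stops 0.06 beyond each. The detent is a spring ball that drops in within 0.07 of it and draws the platter home; leaving or entering it takes about 2 N at the peg, between detents the platter turns freely and stays where it is left.
- peg_top (a point): top of the platter's only upright peg, a dark steel pin 16 mm in diameter that stands 55 mm up from the platter (35 to 90 mm above the bench), 120 mm from the axis, midway between two pads (at -45 degrees in the base frame when the platter is at 0, at -135 degrees after the quarter turn). Pinch it from above, fingers along the arc, and turn the gripper with it: loaded boxes stand 40 mm off.
- ring (a joint): angle of the lock ring (rad), growing clockwise seen from above. 0 = open, against its stop, tab at the dot mark (135 degrees in the base frame). 0.95 = locked, tab at the bar mark (80.6 degrees in the base frame). It can be turned too far, up to 1.15. Stiff: it takes about 2 N at the tab and stays where it is left. It starts at about the locked mark.
- tab_top (a point): top of the lock ring's upright tab, a bright steel pin 18 mm in diameter that stands 56 mm up from the ring (34 to 90 mm above the bench), 148 mm from the axis; a white line on the ring runs radially under it. Pinch it from above and follow the arc.
- locked_mark (a point): the locked mark: a white radial bar, 21 by 8 mm, on the base just outside the ring, 173 mm from the axis
- open_mark (a point): the open mark: a white dot, 14 mm across, on the base just outside the ring, 173 mm from the axis
- pad0 (a point): centre of one of the four round cork pads (72 mm across) set flush in the platter's top, 80 mm from the turntable's axis, at the height of the platter's top; it turns with the platter
- pad1 (a point): centre of one of the four round cork pads (72 mm across) set flush in the platter's top, 80 mm from the turntable's axis, at the height of the platter's top; it turns with the platter
- pad2 (a point): centre of one of the four round cork pads (72 mm across) set flush in the platter's top, 80 mm from the turntable's axis, at the height of the platter's top; it turns with the platter
- pad3 (a point): centre of one of the four round cork pads (72 mm across) set flush in the platter's top, 80 mm from the turntable's axis, at the height of the platter's top; it turns with the platter
- brush: flat brush 160 mm long that starts lying across the platter: wooden handle 20 mm wide and 16 mm thick towards -x, copper ferrule 32 mm wide, black bristles towards +x. Rigid. Origin at the underside in the middle of its length; x along it, z up. Grip it across the handle about 10 mm to the -x side of the origin; there is 16 mm of height to grip.
- tray: fixed steel tool tray, open on top, 100 mm (its x) by 220 mm (its y) outside, walls 5 mm thick and 30 mm high, floor 5 mm thick. Origin at the centre of its underside. The brush fits lying along its y.
- octagon: little octagonal brass box with white panels, 60 mm across flats, 44 mm high, 220 g; flats face its x axis and every 45 degrees. It stands on the bench, any yaw; it may be absent. Origin at the centre of its underside, z up through its lid.
- round: little round white box, 58 mm in diameter, 42 mm high, 180 g. It stands on the bench, any yaw; it may be absent. Origin at the centre of its underside, z up through its lid.
- square: little square dark wood box, 52 by 52 mm, 48 mm high, 160 g. It stands on the bench, any yaw; it may be absent. Origin at the centre of its underside, z up through its lid.
- oblong: little oblong steel box, 76 mm (its x) by 48 mm (its y), 42 mm high, 200 g; grip it across its y. It stands on the bench, any yaw; it may be absent. Origin at the centre of its underside, z up through its lid.
- jar: amber glass jar, 40 mm in diameter, 60 mm high, bystander, to be left alone. Origin at the centre of its underside.
- beaker: glass beaker, 60 mm across the rim, 75 mm high, bystander, to be left alone. Origin at the centre of its underside.
- loupe: black loupe, 44 mm in diameter, 40 mm high, bystander, to be left alone. Origin at the centre of its underside.
- vial: white bottle, 40 mm in diameter, 85 mm high, bystander, to be left alone. Origin at the centre of its underside.
- gauge: flat aluminium bar 150 by 28 by 10 mm, bystander, to be left alone. Origin at the centre of its underside.
Things that resemble listed ones, but are neither listed nor needed, are in the scene too. What is shaped like the octagon but blue is not meant.

How it is judged:
By the outcome, as a careful person would: the job done as asked, in the order asked, and still so for the second after the job is handed in, with the robot touching nothing.
Of octagon, round, square, oblong only 2 to 4 are there at a start; the rules pass over those that are not, and their reading is None.
At some moment in a run one of octagon, round, square, oblong, brush may be knocked a few centimetres aside while the robot is not near it.
Once in a run the grip may slacken for a moment while it holds something.
It also fails if it takes over 210 s, if anything falls off the work surface, if the arm or the gripper's body presses on something with over 40 N, if the wrist force passes 120 N, or if a joint passes its speed limit or range.

## Working session

There is one attempt and no reset: what is moved stays moved. The work goes in short steps, Python scripts to look and compute and a shell command to move; the robot and the scene stay as the last step left them, time stands still between calls to the robot, and variables do not carry over. Pictures are saved under pics/ and viewed, at most 14 in all, crops included, and the job is handed in when it is done.

```bash
ls; mkdir -p pics
python3 - <<'E'
from plant import ctrl, optics
import cv2, numpy as np
np.set_printoptions(precision=4,suppress=True)
for n in("scene","top"):
    c=optics.read_camera(n); cv2.imwrite(f"pics/{n}0.png",c["color"]); print(n,c["K"].tolist(),c["R"].round(5).tolist(),c["t"].round(5).tolist())
print({k:np.round(v,4) for k,v in ctrl.get_state().items()})
E
```

```text
pics
scene [[451.8019581304801, 0.0, 277.45258717701756], [0.0, 451.8019581304801, 209.10946926907886], [0.0, 0.0, 1.0]] [[0.7384, 0.67429, 0.00963], [0.48931, -0.5259, -0.69571], [-0.46405, 0.51843, -0.71826]] [-0.39328, -0.16728, 1.41454]
top [[514.5660213710512, 0.0, 280.077946478282], [0.0, 514.5660213710512, 200.68891803760542], [0.0, 0.0, 1.0]] [[0.02783, -0.9996, 0.00569], [-0.99088, -0.02834, -0.13171], [0.13182, -0.00197, -0.99127]] [-0.00542, 0.52029, 1.50988]
{'time': np.float64(0.1), 'qpos': array([ 1.019 ,  0.2871,  1.578 , -0.    ,  1.2786, -0.15  ]), 'dq': array([-0.0021, -0.0034, -0.0041, -0.0021,  0.0002,  0.0011]), 'joint_efforts': array([  0.0022, -40.7298, -29.3697,  -0.0001,   0.0034,   0.    ]), 'eef_pos': array([0.2636, 0.6207, 0.2301]), 'tcp_rot': array([ 0.1995,  0.9799, -0.001 , -0.0004]), 'contact_force': array([-0.0634, -0.1873, -1.1074]), 'wrist_torque': array([ 0.0262, -0.0287,  0.0212]), 'finger_force': np.float64(0.0), 'opening': np.float64(0.9955)}
```

View pics/scene0.png

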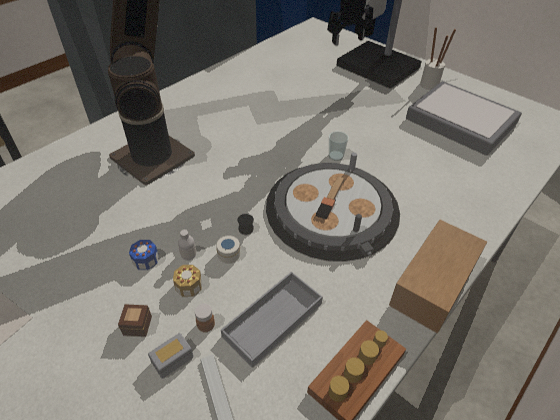

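View pics/top0.png

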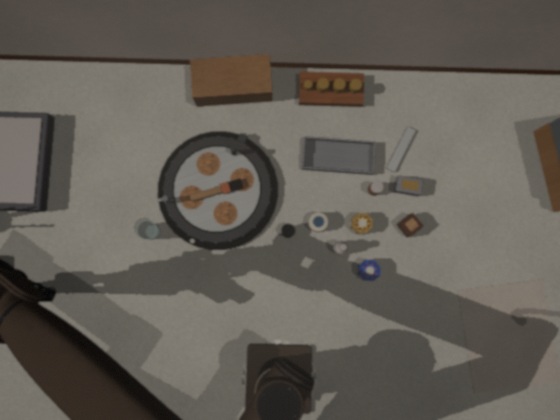

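The scene shows all four boxes: octagon (187,279), round (228,247), square (135,320) and oblong (171,353). The turntable is around (333,208) with the brush across it, and the tray is at (272,318). In the top view the turntable centre is near (218,189) and the tray near (338,155). I'll enlarge both.

Run:
```python
import cv2, numpy as np
s=cv2.imread("pics/scene0.png");t=cv2.imread("pics/top0.png")
def crop(im,x,y,w,h,k):
    c=cv2.resize(im[y:y+h,x:x+w],None,fx=k,fy=k,interpolation=cv2.INTER_CUBIC)
    c=cv2.convertScaleAbs(c,alpha=1.4)
    for u in range((x+9)//10*10,x+w,10):
        cv2.line(c,((u-x)*k,0),((u-x)*k,6 if u%50 else 14),(0,255,255),1)
        if u%20==0: cv2.putText(c,str(u),((u-x)*k-10,24),0,.35,(0,255,255),1)
    for v in range((y+9)//10*10,y+h,10):
        cv2.line(c,(0,(v-y)*k),(6,(v-y)*k),(0,255,255),1)
        if v%20==0: cv2.putText(c,str(v),(8,(v-y)*k+4),0,.35,(0,255,255),1)
    return c
a=crop(s,260,145,145,120,5);cv2.imwrite("pics/a.png",a)
b=crop(t,150,125,135,115,5);cv2.imwrite("pics/b.png",b)
c=crop(t,275,120,155,110+55-20,5);cv2.imwrite("pics/c.png",cv2.resize(c,None,fx=.8,fy=.8) if c.shape[0]>600 else c[:600])
```

```text
(no output)
```

View pics/a.png

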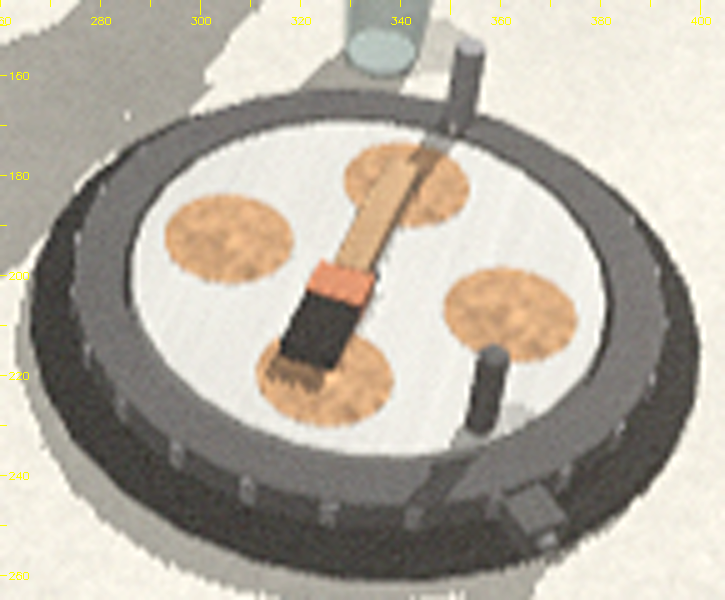

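View pics/b.png

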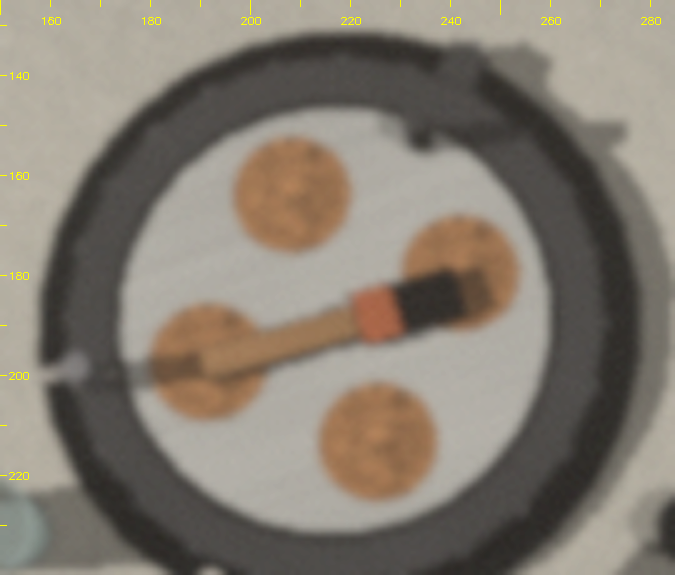

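View pics/c.png

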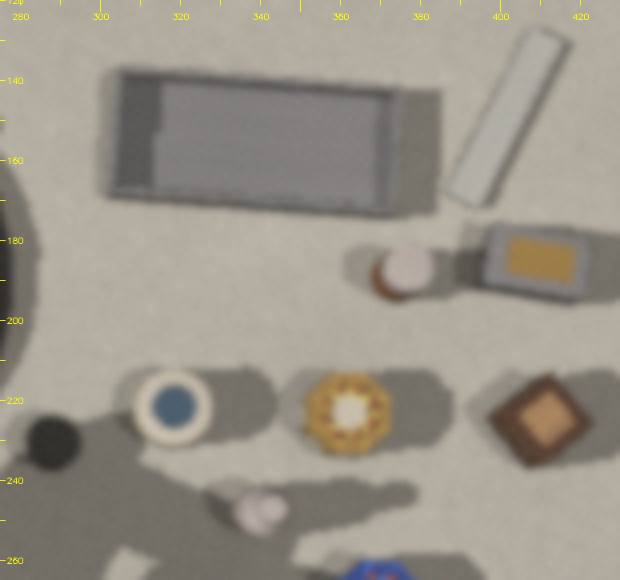

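The crops give the main points:
- **Scene view:** tab top (354,154), peg top (359,216), brush from bristles (320,212) to handle end (341,178).
- **Top view:** tab (164.4,198), dot (192,240), lids round (318,222), octagon (362,223), square (411.5,225), oblong (410,185).

One scene crop of the boxes will complete the second view.

```bash
cat > h.py <<'E'
import cv2, numpy as np, json, os
from scipy.spatial.transform import Rotation as Ro
np.set_printoptions(precision=4,suppress=True)
CAM={'scene':(np.array([[451.80196,0,277.45259],[0,451.80196,209.10947],[0,0,1]]),np.array([[0.7384,0.67429,0.00963],[0.48931,-0.5259,-0.69571],[-0.46405,0.51843,-0.71826]]),np.array([-0.39328,-0.16728,1.41454])),
'top':(np.array([[514.56602,0,280.07795],[0,514.56602,200.68892],[0,0,1]]),np.array([[0.02783,-0.9996,0.00569],[-0.99088,-0.02834,-0.13171],[0.13182,-0.00197,-0.99127]]),np.array([-0.00542,0.52029,1.50988]))}
def tri(s,t):
    P=[K@np.c_[R,T] for K,R,T in (CAM['scene'],CAM['top'])]
    X=cv2.triangulatePoints(P[0],P[1],np.array(s,float),np.array(t,float)).ravel(); return X[:3]/X[3]
def plane(n,p,z):
    K,R,T=CAM[n]; C=-R.T@T; d=R.T@np.linalg.solve(K,[*p,1.]); return C+d*(z-C[2])/d[2]
def proj(n,X):
    K,R,T=CAM[n]; q=K@(R@np.asarray(X)+T); return q[:2]/q[2]
def crop(im,x,y,w,h,k,alpha=1.4):
    c=cv2.convertScaleAbs(cv2.resize(im[y:y+h,x:x+w],None,fx=k,fy=k,interpolation=cv2.INTER_CUBIC),alpha=alpha)
    for u in range((x+9)//10*10,x+w,10):
        cv2.line(c,((u-x)*k,0),((u-x)*k,8),(0,0,255),1)
        if u%20==0: cv2.putText(c,str(u),((u-x)*k-10,22),0,.4,(0,0,255),1)
    for v in range((y+9)//10*10,y+h,10):
        cv2.line(c,(0,(v-y)*k),(8,(v-y)*k),(0,0,255),1)
        if v%20==0: cv2.putText(c,str(v),(10,(v-y)*k+4),0,.4,(0,0,255),1)
    return c
def go(x,y,z,yaw):
    """remaining move in tool axes (mm, deg). yaw = direction (deg) of tool y in world, mod 180"""
    from plant import ctrl
    s=ctrl.get_state(); R=Ro.from_quat(s['tcp_rot']).as_matrix()
    yv=R[:,1]; cur=np.degrees(np.arctan2(yv[1],yv[0])); d=(yaw-cur+90)%180-90
    sh=R.T@(np.array([x,y,z])-s['eef_pos'])*1000
    print('tool shift mm',sh,'rz',-d,'(alt',-d+180*np.sign(d),') q6',np.degrees(s['qpos'][5]),'cur yaw',cur,'pos',s['eef_pos'],'t',s['time'])
E
python3 - <<'E'
from h import *
s=cv2.imread("pics/scene0.png")
cv2.imwrite("pics/d.png",crop(s,110,225,220,150-15,3+0)[:600,:800])
cx=(218,189)
print('tab',tri((354,154.2),(164.4,198)),'peg',tri((358.8,216),(234,152)))
print('ctr top rough',plane('top',(217,189),.035),'dot',plane('top',(192,240),.012))
pads=[((307,192.5),(208.3,163.8)),]
for p in [(208.3,163.8),(241.9,178.8),(225.5,213.3),(191.6,197.3)]: print('padtop',plane('top',p,.035))
for p in [(305.7,192.8),(341.3,182),(325,215),(362,207.8)]: print('padscene',plane('scene',p,.035))
E
```

```text
tab [0.5123 0.3454 0.0848] peg [0.6587 0.1524 0.0816]
ctr top rough [0.5502 0.1999 0.035 ] dot [0.3962 0.271  0.012 ]
padtop [0.6265 0.2295 0.035 ]
padtop [0.5834 0.1262 0.035 ]
padtop [0.4775 0.1712 0.035 ]
padtop [0.5228 0.2749 0.035 ]
padscene [0.4825 0.1706 0.035 ]
padscene [0.5282 0.2739 0.035 ]
padscene [0.5744 0.1404 0.035 ]
padscene [0.6308 0.2293 0.035 ]
```

View pics/d.png

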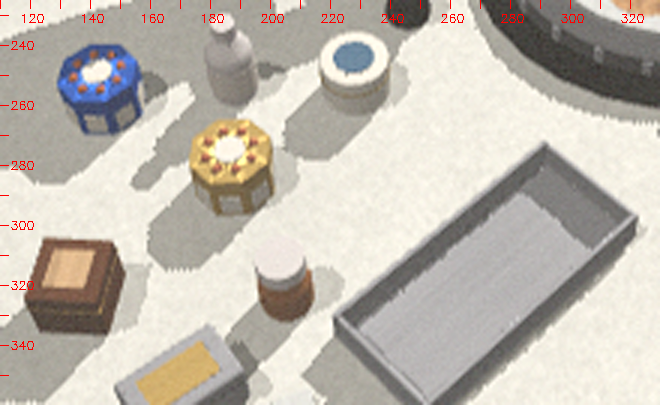

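The crop gives these scene positions:
- **Lids:** octagon (186.7,275), round (228.3,244), square (134.7,314.3), oblong (169,349.3).
- **Tray rim corners:** (292,273), (322,297), (222,332), (253,360).

Now triangulating from both views.

Run:
```python
from h import *
for n,s,t in [('oct',(186.7,275),(362.25,223)),('round',(228.3,244),(318,221.75)),('square',(134.7,314.3),(411.5,224.7)),('oblong',(169,349.3),(410.2,185)),
 ('brush mid',(331.4,197.6),(216.4,190)),('tip',(320.4,216.6),(242.5,182)),('hend',(342.4,178.6),(190.5,198)),
 ('T1',(292,273),(305,136.75)),('T2',(322.3,297.3),(305,136.75)),('TA',(292,273),(301,169.5)),('TB',(221.7,331.7),(373.75,174.25)),('TC',(253.3,360),(374.5,142.5)),
 ('jar',(203,311),(376.5,187)),('vial',(184,240),(341,247)),('beaker',(338,145),(150,230))]:
    X=tri(s,t); print(n,X,'reproj',proj('scene',X)-s,proj('top',X)-t)
print('tab z.09',plane('top',(164.4,198),.09),plane('scene',(354,154.2),.09))
print('peg z.09',plane('top',(234,152),.09),plane('scene',(358.8,216),.09))
# top-face yaw: square corners (top view crop c /4), oblong gold corners
f=lambda u,v,z:plane('top',(275+u/4,120+v/4),z)[:2]
sq=np.array([f(548,375,.048),f(490,420,.048),f(535,467,.048),f(592,425,.048)]);e=np.diff(sq,axis=0);print('sq edges',np.degrees(np.arctan2(e[:,1],e[:,0])),np.linalg.norm(e,axis=1),sq.mean(0))
g=lambda u,v,z:plane('scene',(110+u/3,225+v/3),z)[:2]
sq=np.array([g(43,238,.048),g(120,240,.048),g(106,297,.048),g(28,295,.048)]);e=np.diff(sq,axis=0);print('sq edges',np.degrees(np.arctan2(e[:,1],e[:,0])),np.linalg.norm(e,axis=1),sq.mean(0))
a=f(508,236,.042)-f(577,243,.042);print('oblong long',np.degrees(np.arctan2(a[1],a[0])))
a=g(137,388,.042)-g(210,342,.042);print('oblong long',np.degrees(np.arctan2(a[1],a[0])))
go(.523,.345,.15,102)
```

```text
oct [ 0.4601 -0.2359  0.0413] reproj [-0.639   0.0585] [-0.3141 -0.2319]
round [ 0.4605 -0.1045  0.0379] reproj [-0.6309  0.066 ] [-0.3121 -0.2631]
square [ 0.4594 -0.3805  0.0447] reproj [-1.4154  0.1039] [-0.6878 -0.4323]
oblong [ 0.5782 -0.3791  0.0428] reproj [-0.4888  0.0418] [-0.2148 -0.1472]
brush mid [0.5472 0.2017 0.0372] reproj [-0.2789  0.0386] [-0.1299 -0.1505]
tip [0.5725 0.1233 0.0408] reproj [ 0.1844 -0.0251] [0.0839 0.0931]
hend [0.5224 0.2793 0.04  ] reproj [-1.4173  0.1949] [-0.6736 -0.8184]
T1 [ 0.6847 -0.0758  0.1064] reproj [14.1062 -2.4008] [6.0459 5.4179]
T2 [ 0.7231 -0.0606  0.0245] reproj [-0.9684  0.1257] [-0.3784 -0.4125]
TA [ 0.6227 -0.0507  0.014 ] reproj [-1.0985  0.133 ] [-0.4726 -0.4769]
TB [ 0.614  -0.273   0.0166] reproj [-1.5566  0.1525] [-0.6649 -0.5392]
TC [ 0.7119 -0.2742  0.0227] reproj [-1.3716  0.147 ] [-0.534  -0.4691]
jar [ 0.5673 -0.2764  0.053 ] reproj [-0.1923  0.0187] [-0.086  -0.0657]
vial [ 0.3848 -0.1746  0.0538] reproj [ 1.0516 -0.1033] [0.5565 0.4054]
beaker [0.4222 0.3929 0.0428] reproj [-0.8589  0.12  ] [-0.4462 -0.5403]
tab z.09 [0.5111 0.3438 0.09  ] [0.516  0.3403 0.09  ]
peg z.09 [0.6527 0.1482 0.09  ] [0.6666 0.1507 0.09  ]
sq edges [ 128.8118 -135.5854  -52.7142] [0.0554 0.0474 0.0533] [ 0.4556 -0.3781]
sq edges [  41.0342  -48.5364 -138.9186] [0.0561 0.0463 0.055 ] [ 0.4632 -0.3784]
oblong long 85.76485278636684
oblong long -99.93765966463442
tool shift mm [-346.572  -152.1744   80.2844] rz -35.02128479369509 (alt 144.9787152063049 ) q6 -8.592742590143175 cur yaw 66.97871520630491 pos [0.2636 0.6207 0.2301] t 0.1
```

Everything agrees:
- **Turntable:** centre (0.5545,0.2005), base yaw about 21.3°, tab at (0.5135,0.342), about 106° in world, peg at (0.66,0.15).
- **Tray:** centre (0.668,-0.165), long axis about 87°.

Moving above the tab now.

```bash
python3 -m creep '[{"x":-33.9,"y":-15.9,"grip":0.6},{"x":-33.9,"y":-15.9},{"x":-33.9,"y":-15.9},{"x":-33.9,"y":-15.9},{"x":-33.9,"y":-15.9},{"x":-33.9,"y":-15.9},{"x":-33.9,"y":-15.9,"z":10},{"x":-33.9,"y":-15.9,"z":20},{"x":-33.9,"y":-15.9,"z":20},{"x":-33.9,"y":-15.9,"z":20}]' 40
python3 -m creep '[{"rz":6.4},{"rz":6.4},{"rz":6.4},{"rz":6.4},{"rz":6.4},{"rz":6.4},{"rz":6.4},{"rz":6.2},{"z":5},{"z":5}]'
python3 -c "
from h import *; go(.5135,.342,.055,16)
from plant import optics
im=[optics.read_camera(n)['color'] for n in('scene','top')]
cv2.imwrite('pics/e.png',np.hstack([crop(im[0],280,60,130,190,3),crop(im[1],130,130,130,190,3)]))"
```

```text
tool shift mm [-339.0288 -158.4476  175.3002] rz 50.97871520630491 (alt -129.0212847936951 ) q6 -8.592742590143175 cur yaw 66.97871520630491 pos [0.2636 0.6207 0.2301] t 0.1$[0]: bad value
$[0]: bad value
```

View pics/e.png

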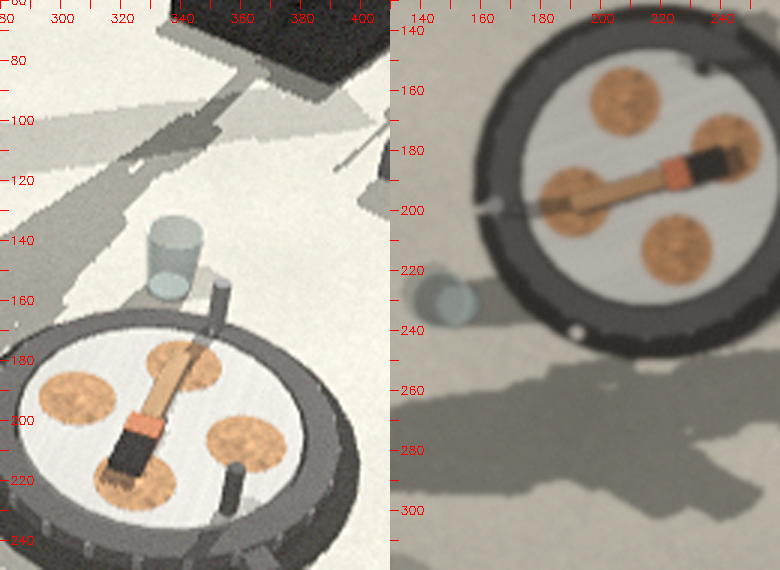

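The rows were refused because every key is needed, so the arm hasn't moved. The picture shows the same scene: tab top (353,155) in the scene view and (164,198) in the top view. Retrying with full rows.

```bash
python3 -m creep '[{"x":-33.9,"y":-15.9,"z":0,"rx":0,"ry":0,"rz":0,"grip":0.6},{"x":-33.9,"y":-15.9,"z":0,"rx":0,"ry":0,"rz":0,"grip":0.6},{"x":-33.9,"y":-15.9,"z":0,"rx":0,"ry":0,"rz":0,"grip":0.6},{"x":-33.9,"y":-15.9,"z":0,"rx":0,"ry":0,"rz":0,"grip":0.6},{"x":-33.9,"y":-15.9,"z":0,"rx":0,"ry":0,"rz":0,"grip":0.6},{"x":-33.9,"y":-15.9,"z":0,"rx":0,"ry":0,"rz":0,"grip":0.6},{"x":-33.9,"y":-15.9,"z":10,"rx":0,"ry":0,"rz":0,"grip":0.6},{"x":-33.9,"y":-15.9,"z":20,"rx":0,"ry":0,"rz":0,"grip":0.6},{"x":-33.9,"y":-15.9,"z":20,"rx":0,"ry":0,"rz":0,"grip":0.6},{"x":-33.9,"y":-15.9,"z":20,"rx":0,"ry":0,"rz":0,"grip":0.6}]' 40
python3 -m creep '[{"x":0,"y":0,"z":0,"rx":0,"ry":0,"rz":6.4,"grip":0.6},{"x":0,"y":0,"z":0,"rx":0,"ry":0,"rz":6.4,"grip":0.6},{"x":0,"y":0,"z":0,"rx":0,"ry":0,"rz":6.4,"grip":0.6},{"x":0,"y":0,"z":0,"rx":0,"ry":0,"rz":6.4,"grip":0.6},{"x":0,"y":0,"z":0,"rx":0,"ry":0,"rz":6.4,"grip":0.6},{"x":0,"y":0,"z":0,"rx":0,"ry":0,"rz":6.4,"grip":0.6},{"x":0,"y":0,"z":0,"rx":0,"ry":0,"rz":6.4,"grip":0.6},{"x":0,"y":0,"z":0,"rx":0,"ry":0,"rz":6.2,"grip":0.6},{"x":0,"y":0,"z":0,"rx":0,"ry":0,"rz":0,"grip":0.6},{"x":0,"y":0,"z":0,"rx":0,"ry":0,"rz":0,"grip":0.6}]'
python3 -c "
from h import *; go(.5135,.342,.055,16)"
```

```text
time: 1.03
eef_pos: [0.5134, 0.3424, 0.162]
tcp_rot: [0.2, 0.98, 0.0, 0.0]
contact_force: [0.2, 1.2, 0.1]
opening: 0.601
finger_force: 0.0
time: 1.87
eef_pos: [0.5122, 0.3438, 0.1622]
tcp_rot: [0.601, 0.799, -0.0, -0.0]
contact_force: [-0.9, -0.1, -0.0]
opening: 0.599
finger_force: 0.0
tool shift mm [ -2.0801   0.7425 107.2139] rz 0.13482059445212258 (alt -179.86517940554788 ) q6 8.320237006200278 cur yaw 16.134820594452115 pos [0.5122 0.3438 0.1622] t 1.8667
```

```bash
python3 -m creep '[{"x":-1,"y":0,"z":15,"rx":0,"ry":0,"rz":0,"grip":0.6},{"x":-1,"y":0,"z":18,"rx":0,"ry":0,"rz":0,"grip":0.6},{"x":0,"y":0,"z":18,"rx":0,"ry":0,"rz":0,"grip":0.6},{"x":0,"y":0,"z":18,"rx":0,"ry":0,"rz":0,"grip":0.6},{"x":0,"y":0,"z":18,"rx":0,"ry":0,"rz":0,"grip":0.6},{"x":0,"y":0,"z":18,"rx":0,"ry":0,"rz":0,"grip":0.6},{"x":0,"y":0,"z":0,"rx":0,"ry":0,"rz":0,"grip":0.6},{"x":0,"y":0,"z":0,"rx":0,"ry":0,"rz":0,"grip":0.4},{"x":0,"y":0,"z":0,"rx":0,"ry":0,"rz":0,"grip":0.2},{"x":0,"y":0,"z":0,"rx":0,"ry":0,"rz":0,"grip":0.05}]' 30
python3 -m creep '[{"x":0,"y":0,"z":0,"rx":0,"ry":0,"rz":0,"grip":0},{"x":0,"y":0,"z":0,"rx":0,"ry":0,"rz":0,"grip":0},{"x":0,"y":0,"z":0,"rx":0,"ry":0,"rz":0,"grip":0},{"x":0,"y":0,"z":0,"rx":0,"ry":0,"rz":0,"grip":0},{"x":0,"y":0,"z":0,"rx":0,"ry":0,"rz":0,"grip":0},{"x":0,"y":0,"z":0,"rx":0,"ry":0,"rz":0,"grip":0},{"x":0,"y":0,"z":0,"rx":0,"ry":0,"rz":0,"grip":0},{"x":0,"y":0,"z":0,"rx":0,"ry":0,"rz":0,"grip":0},{"x":0,"y":0,"z":0,"rx":0,"ry":0,"rz":0,"grip":0},{"x":0,"y":0,"z":0,"rx":0,"ry":0,"rz":0,"grip":0}]'
python3 -c "
from h import *; go(.5135,.342,.055,16)
from plant import ctrl,optics
print(ctrl.get_state()['wrist_torque'])
im=[optics.read_camera(n)['color'] for n in('scene','top')]
cv2.imwrite('pics/f.png',np.hstack([crop(im[0],280,60,130,190,3),crop(im[1],130,130,130,190,3)]))"
```

```text
time: 2.7
eef_pos: [0.5138, 0.3424, 0.0592]
tcp_rot: [0.602, 0.799, 0.001, 0.001]
contact_force: [-0.8, -0.6, -3.4]
opening: 0.202
finger_force: 29.4
time: 3.53
eef_pos: [0.5138, 0.3425, 0.0591]
tcp_rot: [0.602, 0.799, 0.001, 0.001]
contact_force: [-1.0, -0.6, 5.6]
opening: 0.2
finger_force: 30.3
tool shift mm [-0.3439 -0.4558  4.1191] rz -0.012444245548920208 (alt 179.98755575445108 ) q6 8.285254343327635 cur yaw 15.98755575445108 pos [0.5138 0.3425 0.0591] t 3.5333
[0.0004 0.2303 0.0416]
```

View pics/f.png

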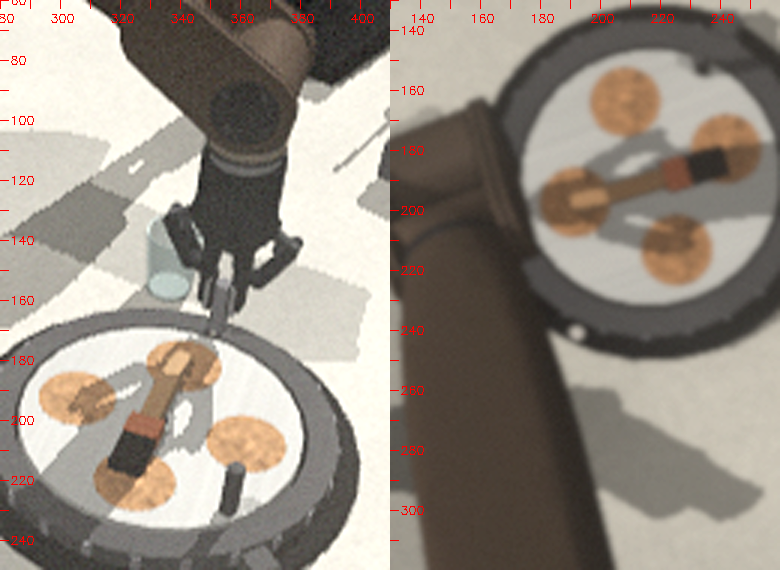

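The pin is pinched: opening 0.20 (17 mm), 30 N, fingers on the tab in the scene view at (353,158). Following the arc anticlockwise by 48°.

```bash
python3 -m creep '[{"x":-0.52,"y":-12.4,"z":0,"rx":0,"ry":0,"rz":-4.8,"grip":0},{"x":-0.52,"y":-12.4,"z":0,"rx":0,"ry":0,"rz":-4.8,"grip":0},{"x":-0.52,"y":-12.4,"z":0,"rx":0,"ry":0,"rz":-4.8,"grip":0},{"x":-0.52,"y":-12.4,"z":0,"rx":0,"ry":0,"rz":-4.8,"grip":0},{"x":-0.52,"y":-12.4,"z":0,"rx":0,"ry":0,"rz":-4.8,"grip":0},{"x":-0.52,"y":-12.4,"z":0,"rx":0,"ry":0,"rz":-4.8,"grip":0},{"x":-0.52,"y":-12.4,"z":0,"rx":0,"ry":0,"rz":-4.8,"grip":0},{"x":-0.52,"y":-12.4,"z":0,"rx":0,"ry":0,"rz":-4.8,"grip":0},{"x":-0.52,"y":-12.4,"z":0,"rx":0,"ry":0,"rz":-4.8,"grip":0},{"x":-0.52,"y":-12.4,"z":0,"rx":0,"ry":0,"rz":-4.8,"grip":0}]' 40
python3 -c "
from h import *; go(.5135,.342,.055,65)
from plant import ctrl
p=ctrl.get_state()['eef_pos'][:2]-[.5545,.2005];print(np.degrees(np.arctan2(p[1],p[0])),np.hypot(*p))"
```

```text
time: 4.47
eef_pos: [0.4215, 0.2655, 0.0591]
tcp_rot: [0.223, 0.975, 0.002, 0.001]
contact_force: [0.6, 3.2, 5.1]
opening: 0.2
finger_force: 41.8
tool shift mm [-49.6665 108.8441   4.7031] rz -0.7578975232724332 (alt 179.24210247672755 ) q6 -43.84047767725225 cur yaw 64.24210247672757 pos [0.4215 0.2655 0.0591] t 4.4667
153.9480716736566 0.14809462743620944
```

```bash
python3 -m creep '[{"x":-0.02,"y":-2.6,"z":0,"rx":0,"ry":0,"rz":-1,"grip":0},{"x":-0.02,"y":-2.6,"z":0,"rx":0,"ry":0,"rz":-1,"grip":0},{"x":0,"y":-1.3,"z":0,"rx":0,"ry":0,"rz":-0.5,"grip":0},{"x":0,"y":0,"z":0,"rx":0,"ry":0,"rz":0,"grip":0},{"x":0,"y":0,"z":0,"rx":0,"ry":0,"rz":0,"grip":0},{"x":0,"y":0,"z":0,"rx":0,"ry":0,"rz":0,"grip":0},{"x":0,"y":0,"z":0,"rx":0,"ry":0,"rz":0,"grip":0},{"x":0,"y":0,"z":0,"rx":0,"ry":0,"rz":0,"grip":0},{"x":0,"y":0,"z":0,"rx":0,"ry":0,"rz":0,"grip":0},{"x":0,"y":0,"z":0,"rx":0,"ry":0,"rz":0,"grip":0}]' 40
python3 -c "
from h import *; go(.5135,.342,.055,65)
from plant import ctrl
p=ctrl.get_state()['eef_pos'][:2]-[.5545,.2005];print(np.degrees(np.arctan2(p[1],p[0])),np.hypot(*p))"
```

```text
time: 5.3
eef_pos: [0.4191, 0.2604, 0.0591]
tcp_rot: [0.204, 0.979, 0.002, 0.001]
contact_force: [-0.9, 6.2, 4.9]
opening: 0.196
finger_force: 41.8
tool shift mm [-53.9857 112.4683   4.7833] rz 1.4554781111564807 (alt -178.54452188884352 ) q6 -46.59695736440615 cur yaw 66.45547811115648 pos [0.4191 0.2604 0.0591] t 5.3
156.12610603214196 0.1481057001551365
```

```bash
python3 -m creep '[{"x":0,"y":-1.5,"z":0,"rx":0,"ry":0,"rz":-0.6,"grip":0},{"x":0,"y":-1.5,"z":0,"rx":0,"ry":0,"rz":-0.6,"grip":0},{"x":0,"y":0,"z":0,"rx":0,"ry":0,"rz":0,"grip":0},{"x":0,"y":0,"z":0,"rx":0,"ry":0,"rz":0,"grip":0},{"x":0,"y":0,"z":0,"rx":0,"ry":0,"rz":0,"grip":0},{"x":0,"y":0,"z":0,"rx":0,"ry":0,"rz":0,"grip":0},{"x":0,"y":0,"z":0,"rx":0,"ry":0,"rz":0,"grip":0},{"x":0,"y":0,"z":0,"rx":0,"ry":0,"rz":0,"grip":0},{"x":0,"y":0,"z":0,"rx":0,"ry":0,"rz":0,"grip":0},{"x":0,"y":0,"z":0,"rx":0,"ry":0,"rz":0,"grip":0}]' 40
python3 -c "
from h import *; go(.5135,.342,.055,65)
from plant import ctrl
p=ctrl.get_state()['eef_pos'][:2]-[.5545,.2005];print(np.degrees(np.arctan2(p[1],p[0])),np.hypot(*p))"
```

```text
time: 6.13
eef_pos: [0.4191, 0.2604, 0.0592]
tcp_rot: [0.196, 0.981, 0.006, 0.003]
contact_force: [2.9, 17.0, -2.6]
opening: 0.199
finger_force: 42.0
tool shift mm [-55.8375 111.4481   5.8495] rz 2.4400013733717003 (alt -177.5599986266283 ) q6 -47.99081945493729 cur yaw 67.4400013733717 pos [0.4191 0.2604 0.0592] t 6.1333
156.11324133342657 0.14804276537156538
```

The ring is at its stop: the pose stopped moving at 156.1° with the force up at 17 N, so the base yaw is about 21.1°. Releasing and going over the brush handle.

```bash
python3 -m creep '[{"x":0,"y":1.5,"z":0,"rx":0,"ry":0,"rz":0.6,"grip":0},{"x":0,"y":1.5,"z":0,"rx":0,"ry":0,"rz":0.6,"grip":0.1},{"x":0,"y":0,"z":0,"rx":0,"ry":0,"rz":0,"grip":0.5},{"x":0,"y":0,"z":0,"rx":0,"ry":0,"rz":0,"grip":0.5},{"x":0,"y":0,"z":0,"rx":0,"ry":0,"rz":0,"grip":0.5},{"x":0,"y":0,"z":-10,"rx":0,"ry":0,"rz":0,"grip":0.5},{"x":0,"y":0,"z":-25,"rx":0,"ry":0,"rz":0,"grip":0.5},{"x":0,"y":0,"z":-25,"rx":0,"ry":0,"rz":0,"grip":0.5},{"x":-6,"y":0,"z":-25,"rx":0,"ry":0,"rz":0,"grip":0.5},{"x":-20,"y":0,"z":-5,"rx":0,"ry":0,"rz":0,"grip":0.5}]' 40
python3 -m creep '[{"x":-25,"y":0,"z":0,"rx":0,"ry":0,"rz":0,"grip":0.5},{"x":-30,"y":0,"z":0,"rx":0,"ry":0,"rz":0,"grip":0.5},{"x":-30,"y":2,"z":0,"rx":0,"ry":0,"rz":0,"grip":0.5},{"x":-23,"y":0,"z":0,"rx":0,"ry":0,"rz":7,"grip":0.5},{"x":0,"y":0,"z":0,"rx":0,"ry":0,"rz":7,"grip":0.5},{"x":0,"y":0,"z":0,"rx":0,"ry":0,"rz":7,"grip":0.5},{"x":0,"y":0,"z":0,"rx":0,"ry":0,"rz":7,"grip":0.5},{"x":0,"y":0,"z":0,"rx":0,"ry":0,"rz":7,"grip":0.5},{"x":0,"y":0,"z":0,"rx":0,"ry":0,"rz":7,"grip":0.5},{"x":0,"y":0,"z":0,"rx":0,"ry":0,"rz":7,"grip":0.5}]' 40
python3 -c "
from h import *
from plant import optics
im=[optics.read_camera(n)['color'] for n in('scene','top')]
for n,i in zip(('s','t'),im): cv2.imwrite('pics/g_%s.png'%n,i)
go(.5444,.2108,.041,17.8)
for X in [(.5472,.2017,.051),(.5725,.1233,.051),(.5224,.2793,.051)]: print(proj('scene',X),proj('top',X))"
```

```text
time: 6.97
eef_pos: [0.4426, 0.2494, 0.1524]
tcp_rot: [0.203, 0.979, 0.002, 0.003]
contact_force: [0.4, 0.6, 0.7]
opening: 0.5
finger_force: 0.0
time: 7.8
eef_pos: [0.5414, 0.2066, 0.1478]
tcp_rot: [0.594, 0.804, -0.0, -0.0]
contact_force: [-0.6, -1.0, 0.5]
opening: 0.499
finger_force: 0.0
tool shift mm [  3.0926   4.125  106.8282] rz -0.32794441879696024 (alt 179.67205558120304 ) q6 -6.601604888084834 cur yaw 17.472055581203048 pos [0.5414 0.2066 0.1478] t 7.9
[331.6108 194.0004] [215.7108 189.1434]
[320.8922 213.9208] [242.3719 181.5085]
[341.4249 175.9273] [189.206  196.6542]
```

```bash
python3 -c "
from h import *
for s,t in [((331.4,197.6),(216.4,190)),((320.4,216.6),(242.5,182)),((342.4,178.6),(190.5,198))]: print(plane('scene',s,.049),plane('top',t,.049))
a,b=cv2.imread('pics/g_s.png'),cv2.imread('pics/g_t.png')
cv2.imwrite('pics/g.png',np.hstack([crop(a,285,130,100,140,4),crop(b,160,130,100,140,4)]))"
```

```text
[0.5542 0.1919 0.049 ] [0.545  0.1998 0.049 ]
[0.5765 0.1165 0.049 ] [0.5714 0.123  0.049 ]
[0.53  0.274 0.049] [0.5187 0.2756 0.049 ]
```

View pics/g.png

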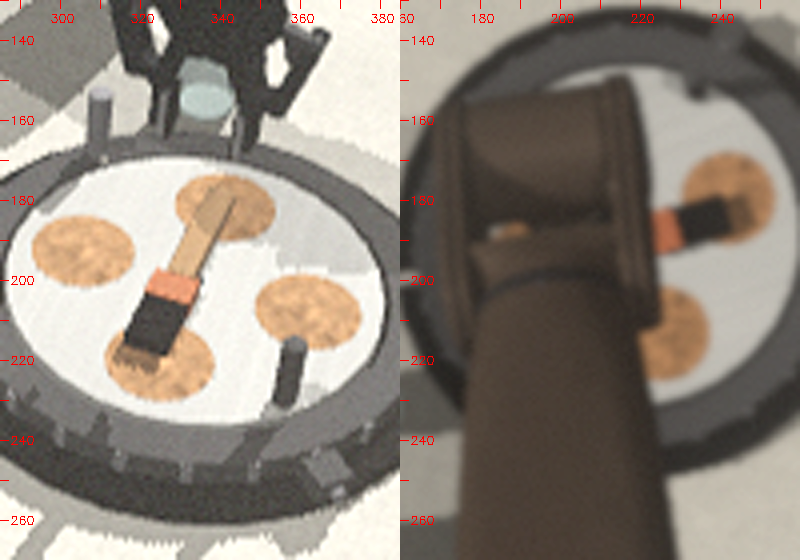

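The brush handle ends at (341,177) and the bristles at (322,217) in the scene view, and the tab now stands at the dot. Descending onto the handle.

```bash
python3 -m creep '[{"x":-1.4,"y":4.4,"z":8,"rx":0,"ry":0,"rz":0,"grip":0.55},{"x":0,"y":0,"z":20,"rx":0,"ry":0,"rz":0,"grip":0.55},{"x":0,"y":0,"z":20,"rx":0,"ry":0,"rz":0,"grip":0.55},{"x":0,"y":0,"z":20,"rx":0,"ry":0,"rz":0,"grip":0.55},{"x":0,"y":0,"z":20,"rx":0,"ry":0,"rz":0,"grip":0.55},{"x":0,"y":0,"z":15,"rx":0,"ry":0,"rz":0,"grip":0.55},{"x":0,"y":0,"z":6,"rx":0,"ry":0,"rz":0,"grip":0.55},{"x":0,"y":0,"z":0,"rx":0,"ry":0,"rz":0,"grip":0.55},{"x":0,"y":0,"z":0,"rx":0,"ry":0,"rz":0,"grip":0.4},{"x":0,"y":0,"z":0,"rx":0,"ry":0,"rz":0,"grip":0.2}]' 40
python3 -m creep '[{"x":0,"y":0,"z":0,"rx":0,"ry":0,"rz":0,"grip":0},{"x":0,"y":0,"z":0,"rx":0,"ry":0,"rz":0,"grip":0},{"x":0,"y":0,"z":0,"rx":0,"ry":0,"rz":0,"grip":0},{"x":0,"y":0,"z":0,"rx":0,"ry":0,"rz":0,"grip":0},{"x":0,"y":0,"z":0,"rx":0,"ry":0,"rz":0,"grip":0},{"x":0,"y":0,"z":-5,"rx":0,"ry":0,"rz":0,"grip":0},{"x":0,"y":0,"z":-15,"rx":0,"ry":0,"rz":0,"grip":0},{"x":0,"y":0,"z":-30,"rx":0,"ry":0,"rz":0,"grip":0},{"x":0,"y":0,"z":-30,"rx":0,"ry":0,"rz":0,"grip":0},{"x":0,"y":0,"z":-30,"rx":0,"ry":0,"rz":0,"grip":0}]' 50
python3 -c "
from h import *
from plant import optics
im=[optics.read_camera(n)['color'] for n in('scene','top')]
for n,i in zip(('s','t'),im): cv2.imwrite('pics/i_%s.png'%n,i)
go(.668,-.155,.15,-2.6)"
```

```text
time: 8.73
eef_pos: [0.5471, 0.2071, 0.0397]
tcp_rot: [0.591, 0.807, 0.001, 0.001]
contact_force: [-0.6, -0.2, -0.6]
opening: 0.281
finger_force: 0.0
time: 9.57
eef_pos: [0.5448, 0.2067, 0.1484]
tcp_rot: [0.591, 0.806, -0.001, -0.001]
contact_force: [1.2, -0.2, -0.1]
opening: 0.215
finger_force: 51.0
tool shift mm [-381.5874    4.1849    5.0205] rz 20.089624656717803 (alt -159.9103753432822 ) q6 -6.673303604712797 cur yaw 17.4896246567178 pos [0.5493 0.2077 0.1545] t 9.6667
```

```bash
python3 -m creep '[{"x":-20,"y":0.4,"z":0,"rx":0,"ry":0,"rz":0,"grip":0},{"x":-38,"y":0.4,"z":0,"rx":0,"ry":0,"rz":0,"grip":0},{"x":-40.4,"y":0.4,"z":0,"rx":0,"ry":0,"rz":0,"grip":0},{"x":-40.4,"y":0.4,"z":0,"rx":0,"ry":0,"rz":0,"grip":0},{"x":-40.4,"y":0.4,"z":0,"rx":0,"ry":0,"rz":0,"grip":0},{"x":-40.4,"y":0.4,"z":0,"rx":0,"ry":0,"rz":0,"grip":0},{"x":-40.4,"y":0.4,"z":0,"rx":0,"ry":0,"rz":0,"grip":0},{"x":-40.4,"y":0.4,"z":0,"rx":0,"ry":0,"rz":0,"grip":0},{"x":-40.4,"y":0.4,"z":0,"rx":0,"ry":0,"rz":0,"grip":0},{"x":-40.4,"y":0.4,"z":0,"rx":0,"ry":0,"rz":0,"grip":0}]' 50
python3 -m creep '[{"x":0,"y":0,"z":0,"rx":0,"ry":0,"rz":4,"grip":0},{"x":0,"y":0,"z":0,"rx":0,"ry":0,"rz":4,"grip":0},{"x":0,"y":0,"z":0,"rx":0,"ry":0,"rz":4,"grip":0},{"x":0,"y":0,"z":10,"rx":0,"ry":0,"rz":4,"grip":0},{"x":0,"y":0,"z":20,"rx":0,"ry":0,"rz":4,"grip":0},{"x":0,"y":0,"z":20,"rx":0,"ry":0,"rz":0,"grip":0},{"x":0,"y":0,"z":20,"rx":0,"ry":0,"rz":0,"grip":0},{"x":0,"y":0,"z":20,"rx":0,"ry":0,"rz":0,"grip":0},{"x":0,"y":0,"z":0,"rx":0,"ry":0,"rz":0,"grip":0},{"x":0,"y":0,"z":0,"rx":0,"ry":0,"rz":0,"grip":0}]' 50
python3 -c "
from h import *
from plant import optics
im=[optics.read_camera(n)['color'] for n in('scene','top')]
go(.668,-.155,.0115,-2.6)
cv2.imwrite('pics/j.png',np.hstack([crop(im[0],200,220,140,150,3),crop(im[1],280,120,120,150,3)]))"
```

```text
time: 10.5
eef_pos: [0.6636, -0.1571, 0.1466]
tcp_rot: [0.592, 0.806, -0.0, -0.001]
contact_force: [0.4, 0.9, 0.6]
opening: 0.214
finger_force: 51.0
time: 11.33
eef_pos: [0.6624, -0.1547, 0.0556]
tcp_rot: [0.722, 0.691, -0.001, -0.003]
contact_force: [0.2, -0.7, 0.9]
opening: 0.216
finger_force: 51.0
tool shift mm [ 0.7528  3.1197 47.7154] rz 0.07903692951811081 (alt -179.9209630704819 ) q6 -19.14894738099539 cur yaw -2.52096307048189 pos [ 0.6648 -0.1556  0.0592] t 11.4333
```

View pics/j.png

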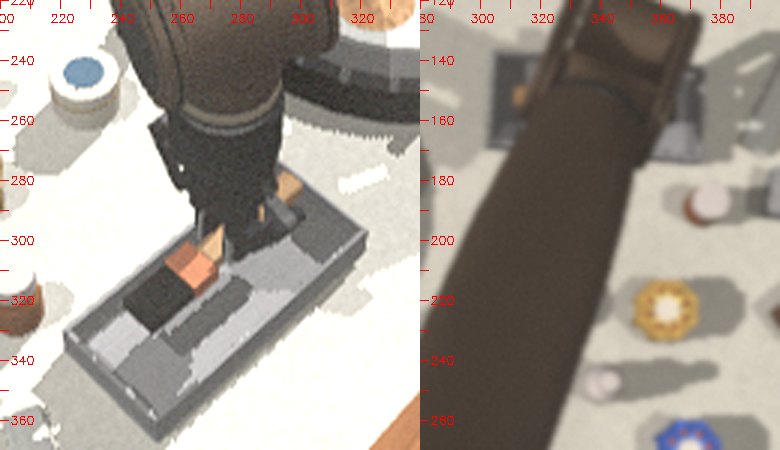

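The brush hangs over the tray, aligned with its long side (ferrule at about (262,307) in the scene view). Lowering it in.

```bash
python3 -m creep '[{"x":0,"y":3,"z":8,"rx":0,"ry":0,"rz":0,"grip":0},{"x":0,"y":0,"z":10,"rx":0,"ry":0,"rz":0,"grip":0},{"x":0,"y":0,"z":10,"rx":0,"ry":0,"rz":0,"grip":0},{"x":0,"y":0,"z":9,"rx":0,"ry":0,"rz":0,"grip":0},{"x":0,"y":0,"z":5,"rx":0,"ry":0,"rz":0,"grip":0},{"x":0,"y":0,"z":3,"rx":0,"ry":0,"rz":0,"grip":0},{"x":0,"y":0,"z":0,"rx":0,"ry":0,"rz":0,"grip":0},{"x":0,"y":0,"z":0,"rx":0,"ry":0,"rz":0,"grip":0},{"x":0,"y":0,"z":0,"rx":0,"ry":0,"rz":0,"grip":0},{"x":0,"y":0,"z":0,"rx":0,"ry":0,"rz":0,"grip":0}]' 50
```

```text
time: 12.27
eef_pos: [0.6679, -0.1558, 0.0142]
tcp_rot: [0.722, 0.691, 0.0, 0.001]
contact_force: [-0.1, 0.5, -0.2]
opening: 0.217
finger_force: 51.0
```

```bash
python3 -m creep '[{"x":0,"y":0,"z":3.5,"rx":0,"ry":0,"rz":0,"grip":0},{"x":0,"y":0,"z":0,"rx":0,"ry":0,"rz":0,"grip":0},{"x":0,"y":0,"z":0,"rx":0,"ry":0,"rz":0,"grip":0.42},{"x":0,"y":0,"z":0,"rx":0,"ry":0,"rz":0,"grip":0.42},{"x":0,"y":0,"z":0,"rx":0,"ry":0,"rz":0,"grip":0.42},{"x":0,"y":0,"z":-10,"rx":0,"ry":0,"rz":0,"grip":0.42},{"x":0,"y":0,"z":-30,"rx":0,"ry":0,"rz":0,"grip":0.42},{"x":0,"y":0,"z":-40,"rx":0,"ry":0,"rz":0,"grip":0.42},{"x":0,"y":0,"z":-40,"rx":0,"ry":0,"rz":0,"grip":0.42},{"x":0,"y":0,"z":-40,"rx":0,"ry":0,"rz":0,"grip":0.9}]' 40
cat >> h.py <<'E'
OBJ={'oct':((186.7,275),(362.25,223),.044),'round':((228.3,244),(318,221.75),.042),'square':((134.7,314.3),(411.5,224.7),.048),'oblong':((169,349.3),(410.2,185),.042)}
def track(names,save=None,R=26,T=11):
    """shift of each box's lid from the first pictures by template matching, and its world position"""
    from plant import optics
    out={}
    now={n:optics.read_camera(n)['color'] for n in('scene','top')}
    if save:
        for n in now: cv2.imwrite(f'pics/{save}_{n}.png',now[n])
    for o in names:
        z=OBJ[o][2]; px={}
        for n,i in (('scene',0),('top',1)):
            u,v=np.round(OBJ[o][i]).astype(int); ref=cv2.imread(f'pics/{n}0.png')
            t=ref[v-T:v+T+1,u-T:u+T+1]; w=now[n][v-T-R:v+T+R+1,u-T-R:u+T+R+1]
            m=cv2.matchTemplate(w,t,cv2.TM_CCOEFF_NORMED); _,s,_,p=cv2.minMaxLoc(m)
            px[n]=(np.array(OBJ[o][i])+np.array(p)-R,s,np.array(p)-R)
        a=plane('scene',px['scene'][0],z);b=plane('top',px['top'][0],z)
        print(o,'scene',px['scene'][2],round(px['scene'][1],2),a[:2],'top',px['top'][2],round(px['top'][1],2),b[:2])
E
python3 -c "
from h import *
track(['oct','round','square','oblong'],'k')
v=np.array([(243,120),(270,130),(272,155),(250,178),(213,180),(190,160),(197,133),(218,121)])
P=np.array([plane('scene',(110+u/3,225+w/3),.044)[:2] for u,w in v]);e=np.diff(np.r_[P,P[:1]],axis=0)
print(P.mean(0),np.degrees(np.arctan2(e[:,1],e[:,0]))%45,np.linalg.norm(e,axis=1))
go(.4605,-.1045,.15,21.1)"
```

```text
time: 13.1
eef_pos: [0.667, -0.1554, 0.1722]
tcp_rot: [0.722, 0.691, -0.0, -0.0]
contact_force: [1.3, 0.1, 0.6]
opening: 0.547
finger_force: 0.0
oct scene [0 0] 1.0 [ 0.4628 -0.2358] top [0 0] 1.0 [ 0.4592 -0.2364]
round scene [0 0] 0.89 [ 0.4642 -0.1054] top [-18   0] 0.15 [ 0.4578 -0.0516]
square scene [0 0] 1.0 [ 0.4636 -0.379 ] top [0 0] 1.0 [ 0.4579 -0.3816]
oblong scene [0 0] 0.99 [ 0.5784 -0.3782] top [0 0] 1.0 [ 0.5779 -0.38  ]
[ 0.4613 -0.233 ] [19.2515  7.822   8.8184  1.5278  0.4999 39.3469 36.1051  0.689 ] [0.0243 0.0241 0.0256 0.0278 0.0273 0.0256 0.0188 0.0195]
tool shift mm [  43.7144 -214.4108   27.7866] rz -23.605416528811375 (alt 156.39458347118864 ) q6 -19.068087878492953 cur yaw -2.5054165288113697 pos [ 0.6723 -0.1574  0.1818] t 13.2
```

The brush is released, and the boxes haven't moved. Going to the round box.

```bash
python3 -m creep '[{"x":7.3,"y":-35.7,"z":4,"rx":0,"ry":0,"rz":0,"grip":0.95},{"x":7.3,"y":-35.7,"z":4,"rx":0,"ry":0,"rz":0,"grip":0.95},{"x":7.3,"y":-35.7,"z":4,"rx":0,"ry":0,"rz":0,"grip":0.95},{"x":7.3,"y":-35.7,"z":4,"rx":0,"ry":0,"rz":0,"grip":0.95},{"x":7.3,"y":-35.7,"z":4,"rx":0,"ry":0,"rz":0,"grip":0.95},{"x":7.3,"y":-35.7,"z":4,"rx":0,"ry":0,"rz":-3.6,"grip":0.95},{"x":0,"y":0,"z":4,"rx":0,"ry":0,"rz":-5,"grip":0.95},{"x":0,"y":0,"z":0,"rx":0,"ry":0,"rz":-5,"grip":0.95},{"x":0,"y":0,"z":0,"rx":0,"ry":0,"rz":-5,"grip":0.95},{"x":0,"y":0,"z":0,"rx":0,"ry":0,"rz":-5,"grip":0.95}]' 40
python3 -m creep '[{"x":0,"y":0,"z":15,"rx":0,"ry":0,"rz":0,"grip":0.95},{"x":0,"y":0,"z":20,"rx":0,"ry":0,"rz":0,"grip":0.95},{"x":0,"y":0,"z":20,"rx":0,"ry":0,"rz":0,"grip":0.95},{"x":0,"y":0,"z":0,"rx":0,"ry":0,"rz":0,"grip":0.95},{"x":0,"y":0,"z":0,"rx":0,"ry":0,"rz":0,"grip":0.95},{"x":0,"y":0,"z":0,"rx":0,"ry":0,"rz":0,"grip":0.95},{"x":0,"y":0,"z":0,"rx":0,"ry":0,"rz":0,"grip":0.95},{"x":0,"y":0,"z":0,"rx":0,"ry":0,"rz":0,"grip":0.95},{"x":0,"y":0,"z":0,"rx":0,"ry":0,"rz":0,"grip":0.95},{"x":0,"y":0,"z":0,"rx":0,"ry":0,"rz":0,"grip":0.95}]' 40
python3 -c "
from h import *
go(.461,-.105,.004,21.1); track(['round'])"
```

```text
time: 14.03
eef_pos: [0.455, -0.1023, 0.1424]
tcp_rot: [0.564, 0.826, 0.0, 0.0]
contact_force: [-0.0, 0.5, -0.9]
opening: 0.948
finger_force: 0.0
time: 14.87
eef_pos: [0.4558, -0.1026, 0.0877]
tcp_rot: [0.566, 0.825, 0.0, 0.001]
contact_force: [-0.7, 0.1, -0.7]
opening: 0.947
finger_force: 0.0
tool shift mm [-4.0842  3.931  83.6745] rz -0.01826723761978144 (alt 179.9817327623802 ) q6 -46.237675786257284 cur yaw 21.081732762380216 pos [ 0.4558 -0.1026  0.0877] t 14.8667
round scene [0 0] 0.87 [ 0.4642 -0.1054] top [-5 -3] 0.38 [ 0.4679 -0.0901]
```

```bash
python3 -m creep '[{"x":-4,"y":3.9,"z":5,"rx":0,"ry":0,"rz":0,"grip":0.95},{"x":0,"y":0,"z":15,"rx":0,"ry":0,"rz":0,"grip":0.95},{"x":0,"y":0,"z":15,"rx":0,"ry":0,"rz":0,"grip":0.95},{"x":0,"y":0,"z":15,"rx":0,"ry":0,"rz":0,"grip":0.95},{"x":0,"y":0,"z":15,"rx":0,"ry":0,"rz":0,"grip":0.95},{"x":0,"y":0,"z":12,"rx":0,"ry":0,"rz":0,"grip":0.95},{"x":0,"y":0,"z":6,"rx":0,"ry":0,"rz":0,"grip":0.95},{"x":0,"y":0,"z":0,"rx":0,"ry":0,"rz":0,"grip":0.95},{"x":0,"y":0,"z":0,"rx":0,"ry":0,"rz":0,"grip":0.95},{"x":0,"y":0,"z":0,"rx":0,"ry":0,"rz":0,"grip":0.7}]' 40
python3 -m creep '[{"x":0,"y":0,"z":0,"rx":0,"ry":0,"rz":0,"grip":0.5},{"x":0,"y":0,"z":0,"rx":0,"ry":0,"rz":0,"grip":0.4},{"x":0,"y":0,"z":0,"rx":0,"ry":0,"rz":0,"grip":0.4},{"x":0,"y":0,"z":0,"rx":0,"ry":0,"rz":0,"grip":0.4},{"x":0,"y":0,"z":0,"rx":0,"ry":0,"rz":0,"grip":0.4},{"x":0,"y":0,"z":0,"rx":0,"ry":0,"rz":0,"grip":0.4},{"x":0,"y":0,"z":0,"rx":0,"ry":0,"rz":0,"grip":0.4},{"x":0,"y":0,"z":0,"rx":0,"ry":0,"rz":0,"grip":0.4},{"x":0,"y":0,"z":0,"rx":0,"ry":0,"rz":0,"grip":0.4},{"x":0,"y":0,"z":0,"rx":0,"ry":0,"rz":0,"grip":0.4}]' 50
python3 -c "
from h import *
go(.480,.1712,.15,21.1)"
```

```text
time: 15.8
eef_pos: [0.4611, -0.1051, 0.0046]
tcp_rot: [0.566, 0.825, 0.0, 0.001]
contact_force: [0.1, -0.2, 0.2]
opening: 0.827
finger_force: 0.0
time: 16.63
eef_pos: [0.4615, -0.1053, 0.0051]
tcp_rot: [0.566, 0.825, 0.0, 0.001]
contact_force: [-0.1, -0.4, 5.9]
opening: 0.662
finger_force: 53.5
tool shift mm [ 251.0463  116.9112 -145.1183] rz -0.01745014391786981 (alt 179.98254985608213 ) q6 -46.22973128754062 cur yaw 21.082549856082135 pos [ 0.4615 -0.1053  0.0051] t 16.6333
```

```bash
python3 -m creep '[{"x":0,"y":0,"z":-5,"rx":0,"ry":0,"rz":0,"grip":0.4},{"x":0,"y":0,"z":-20,"rx":0,"ry":0,"rz":0,"grip":0.4},{"x":0,"y":0,"z":-30,"rx":0,"ry":0,"rz":0,"grip":0.4},{"x":0,"y":0,"z":-30,"rx":0,"ry":0,"rz":0,"grip":0.4},{"x":0,"y":0,"z":-30,"rx":0,"ry":0,"rz":0,"grip":0.4},{"x":10,"y":4.7,"z":-10,"rx":0,"ry":0,"rz":0,"grip":0.4},{"x":20,"y":9.3,"z":0,"rx":0,"ry":0,"rz":0,"grip":0.4},{"x":30,"y":14,"z":0,"rx":0,"ry":0,"rz":0,"grip":0.4},{"x":30,"y":14,"z":0,"rx":0,"ry":0,"rz":0,"grip":0.4},{"x":30,"y":14,"z":0,"rx":0,"ry":0,"rz":0,"grip":0.4}]' 50
python3 -m creep '[{"x":30,"y":14,"z":0,"rx":0,"ry":0,"rz":0,"grip":0.4},{"x":30,"y":14,"z":0,"rx":0,"ry":0,"rz":0,"grip":0.4},{"x":30,"y":14,"z":0,"rx":0,"ry":0,"rz":0,"grip":0.4},{"x":25,"y":11.7,"z":0,"rx":0,"ry":0,"rz":0,"grip":0.4},{"x":16,"y":7.2,"z":0,"rx":0,"ry":0,"rz":0,"grip":0.4},{"x":0,"y":0,"z":20,"rx":0,"ry":0,"rz":0,"grip":0.4},{"x":0,"y":0,"z":20,"rx":0,"ry":0,"rz":0,"grip":0.4},{"x":0,"y":0,"z":0,"rx":0,"ry":0,"rz":0,"grip":0.4},{"x":0,"y":0,"z":0,"rx":0,"ry":0,"rz":0,"grip":0.4},{"x":0,"y":0,"z":0,"rx":0,"ry":0,"rz":0,"grip":0.4}]' 50
python3 -c "
from h import *
go(.480,.1712,.041,21.1)"
```

```text
time: 17.47
eef_pos: [0.468, 0.0294, 0.1275]
tcp_rot: [0.566, 0.824, -0.0, -0.001]
contact_force: [1.6, -0.3, -1.4]
opening: 0.666
finger_force: 53.7
time: 18.3
eef_pos: [0.4789, 0.1717, 0.0888]
tcp_rot: [0.566, 0.824, -0.0, -0.0]
contact_force: [0.8, -0.0, -1.3]
opening: 0.667
finger_force: 53.8
tool shift mm [-0.8569  0.8931 47.8391] rz -0.026985575818542884 (alt 179.97301442418146 ) q6 -12.796495882563901 cur yaw 21.07301442418146 pos [0.4789 0.1717 0.0888] t 18.3
```

```bash
python3 -m creep '[{"x":-0.9,"y":0.9,"z":8,"rx":0,"ry":0,"rz":0,"grip":0.4},{"x":0,"y":0,"z":12,"rx":0,"ry":0,"rz":0,"grip":0.4},{"x":0,"y":0,"z":12,"rx":0,"ry":0,"rz":0,"grip":0.4},{"x":0,"y":0,"z":8,"rx":0,"ry":0,"rz":0,"grip":0.4},{"x":0,"y":0,"z":5,"rx":0,"ry":0,"rz":0,"grip":0.4},{"x":0,"y":0,"z":3,"rx":0,"ry":0,"rz":0,"grip":0.4},{"x":0,"y":0,"z":0,"rx":0,"ry":0,"rz":0,"grip":0.4},{"x":0,"y":0,"z":0,"rx":0,"ry":0,"rz":0,"grip":0.4},{"x":0,"y":0,"z":0,"rx":0,"ry":0,"rz":0,"grip":0.4},{"x":0,"y":0,"z":0,"rx":0,"ry":0,"rz":0,"grip":0.4}]' 50
python3 -m creep '[{"x":0,"y":0,"z":0.5,"rx":0,"ry":0,"rz":0,"grip":0.7},{"x":0,"y":0,"z":0,"rx":0,"ry":0,"rz":0,"grip":0.75},{"x":0,"y":0,"z":0,"rx":0,"ry":0,"rz":0,"grip":0.85},{"x":0,"y":0,"z":0,"rx":0,"ry":0,"rz":0,"grip":0.9},{"x":0,"y":0,"z":0,"rx":0,"ry":0,"rz":0,"grip":0.9},{"x":0,"y":0,"z":-10,"rx":0,"ry":0,"rz":0,"grip":0.9},{"x":0,"y":0,"z":-20,"rx":0,"ry":0,"rz":0,"grip":0.9},{"x":0,"y":0,"z":-30,"rx":0,"ry":0,"rz":0,"grip":0.9},{"x":0,"y":0,"z":-30,"rx":0,"ry":0,"rz":0,"grip":0.95},{"x":0,"y":0,"z":-30,"rx":0,"ry":0,"rz":0,"grip":0.95}]' 50
python3 -c "
from h import *
go(.461,-.236,.15,3)
track(['oct','square','oblong'],'l')"
```

```text
time: 19.13
eef_pos: [0.4805, 0.1711, 0.041]
tcp_rot: [0.566, 0.825, 0.0, 0.0]
contact_force: [-0.2, 0.6, -1.7]
opening: 0.664
finger_force: 53.6
time: 19.97
eef_pos: [0.4801, 0.171, 0.1623]
tcp_rot: [0.566, 0.825, 0.0, 0.0]
contact_force: [1.1, 0.5, 0.8]
opening: 0.949
finger_force: 0.0
tool shift mm [-372.8776 -164.2022   12.3368] rz 18.082329019623728 (alt -161.91767098037627 ) q6 -12.89747406431868 cur yaw 21.082329019623735 pos [0.4801 0.171  0.1623] t 19.9667
oct scene [0 0] 1.0 [ 0.4628 -0.2358] top [0 0] 0.91 [ 0.4592 -0.2364]
square scene [0 0] 0.92 [ 0.4636 -0.379 ] top [0 0] 0.78 [ 0.4579 -0.3816]
oblong scene [0 0] 0.95 [ 0.5784 -0.3782] top [0 1] 0.84 [ 0.5749 -0.38  ]
```

```bash
python3 -m creep '[{"x":-18,"y":-7.9,"z":0,"rx":0,"ry":0,"rz":0,"grip":0.95},{"x":-33,"y":-14.5,"z":0,"rx":0,"ry":0,"rz":0,"grip":0.95},{"x":-36,"y":-15.8,"z":0,"rx":0,"ry":0,"rz":0,"grip":0.95},{"x":-36,"y":-15.8,"z":0,"rx":0,"ry":0,"rz":0,"grip":0.95},{"x":-36,"y":-15.8,"z":0,"rx":0,"ry":0,"rz":0,"grip":0.95},{"x":-36,"y":-15.8,"z":0,"rx":0,"ry":0,"rz":0,"grip":0.95},{"x":-36,"y":-15.8,"z":0,"rx":0,"ry":0,"rz":0,"grip":0.95},{"x":-36,"y":-15.8,"z":0,"rx":0,"ry":0,"rz":0,"grip":0.95},{"x":-36,"y":-15.8,"z":0,"rx":0,"ry":0,"rz":0,"grip":0.95},{"x":-36,"y":-15.8,"z":0,"rx":0,"ry":0,"rz":0,"grip":0.95}]' 40
python3 -m creep '[{"x":-34,"y":-15.4,"z":0,"rx":0,"ry":0,"rz":0,"grip":0.95},{"x":0,"y":0,"z":10,"rx":0,"ry":0,"rz":6,"grip":0.95},{"x":0,"y":0,"z":20,"rx":0,"ry":0,"rz":6,"grip":0.95},{"x":0,"y":0,"z":20,"rx":0,"ry":0,"rz":6,"grip":0.95},{"x":0,"y":0,"z":20,"rx":0,"ry":0,"rz":0,"grip":0.95},{"x":0,"y":0,"z":0,"rx":0,"ry":0,"rz":0,"grip":0.95},{"x":0,"y":0,"z":0,"rx":0,"ry":0,"rz":0,"grip":0.95},{"x":0,"y":0,"z":0,"rx":0,"ry":0,"rz":0,"grip":0.95},{"x":0,"y":0,"z":0,"rx":0,"ry":0,"rz":0,"grip":0.95},{"x":0,"y":0,"z":0,"rx":0,"ry":0,"rz":0,"grip":0.95}]' 40
python3 -c "
from h import *
go(.461,-.236,.004,3); track(['oct'],'m')
a,b=cv2.imread('pics/m_scene.png'),cv2.imread('pics/m_top.png')
cv2.imwrite('pics/m.png',np.hstack([crop(a,260,145,140,120,4),crop(b,345,185,60,120,4)]))"
```

```text
time: 20.9
eef_pos: [0.4627, -0.2006, 0.1605]
tcp_rot: [0.566, 0.824, 0.0, -0.0]
contact_force: [0.8, 0.1, 1.5]
opening: 0.949
finger_force: 0.0
time: 21.73
eef_pos: [0.4622, -0.2366, 0.0921]
tcp_rot: [0.688, 0.726, 0.0, 0.001]
contact_force: [-0.3, 0.3, 0.1]
opening: 0.952
finger_force: 0.0
tool shift mm [ 0.8852 -1.3866 88.0791] rz 0.10173259342819563 (alt -179.8982674065718 ) q6 -41.41484196927857 cur yaw 3.101732593428194 pos [ 0.4622 -0.2366  0.0921] t 21.7333
oct scene [0 0] 0.66 [ 0.4628 -0.2358] top [ 3 -3] 0.4 [ 0.4684 -0.2452]
```

View pics/m.png

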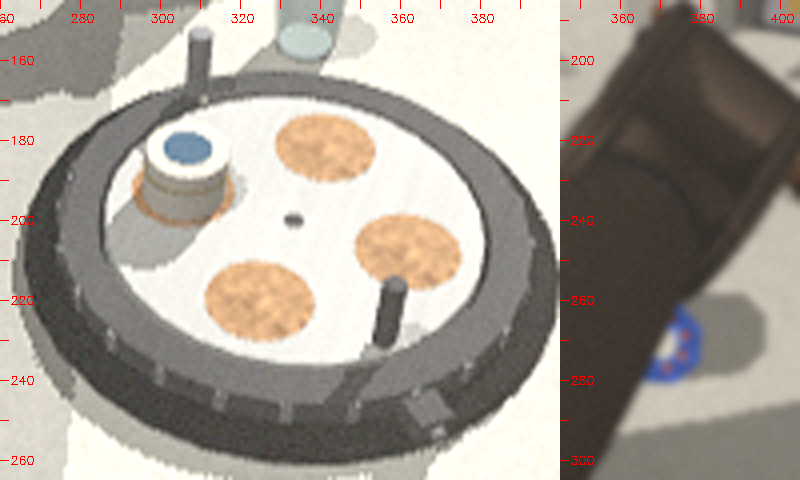

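The round box stands well centred on its pad (box base about (306,196) against cork (305.7,193)). Grasping the octagon.

```bash
python3 -m creep '[{"x":0.9,"y":-1.4,"z":8,"rx":0,"ry":0,"rz":0,"grip":0.95},{"x":0,"y":0,"z":15,"rx":0,"ry":0,"rz":0,"grip":0.95},{"x":0,"y":0,"z":15,"rx":0,"ry":0,"rz":0,"grip":0.95},{"x":0,"y":0,"z":15,"rx":0,"ry":0,"rz":0,"grip":0.95},{"x":0,"y":0,"z":15,"rx":0,"ry":0,"rz":0,"grip":0.95},{"x":0,"y":0,"z":13,"rx":0,"ry":0,"rz":0,"grip":0.95},{"x":0,"y":0,"z":6,"rx":0,"ry":0,"rz":0,"grip":0.95},{"x":0,"y":0,"z":0,"rx":0,"ry":0,"rz":0,"grip":0.95},{"x":0,"y":0,"z":0,"rx":0,"ry":0,"rz":0,"grip":0.95},{"x":0,"y":0,"z":0,"rx":0,"ry":0,"rz":0,"grip":0.7}]' 40
python3 -m creep '[{"x":0,"y":0,"z":0,"rx":0,"ry":0,"rz":0,"grip":0.5},{"x":0,"y":0,"z":0,"rx":0,"ry":0,"rz":0,"grip":0.4},{"x":0,"y":0,"z":0,"rx":0,"ry":0,"rz":0,"grip":0.4},{"x":0,"y":0,"z":0,"rx":0,"ry":0,"rz":0,"grip":0.4},{"x":0,"y":0,"z":0,"rx":0,"ry":0,"rz":0,"grip":0.4},{"x":0,"y":0,"z":0,"rx":0,"ry":0,"rz":0,"grip":0.4},{"x":0,"y":0,"z":0,"rx":0,"ry":0,"rz":0,"grip":0.4},{"x":0,"y":0,"z":0,"rx":0,"ry":0,"rz":0,"grip":0.4},{"x":0,"y":0,"z":0,"rx":0,"ry":0,"rz":0,"grip":0.4},{"x":0,"y":0,"z":0,"rx":0,"ry":0,"rz":0,"grip":0.4}]' 50
python3 -c "
from h import *
go(.5255,.2744,.15,21.1)"
```

```text
time: 22.67
eef_pos: [0.4604, -0.2357, 0.0042]
tcp_rot: [0.688, 0.726, 0.0, 0.001]
contact_force: [-0.2, 0.1, -0.4]
opening: 0.833
finger_force: 0.0
time: 23.5
eef_pos: [0.4608, -0.236, 0.0048]
tcp_rot: [0.688, 0.726, 0.0, 0.001]
contact_force: [-0.0, 0.7, 6.8]
opening: 0.699
finger_force: 55.1
tool shift mm [ 505.9536   92.3188 -145.9356] rz -18.014680835791154 (alt 161.98531916420885 ) q6 -41.43348502716665 cur yaw 3.0853191642088458 pos [ 0.4608 -0.236   0.0048] t 23.5
```

```bash
python3 -m creep '[{"x":0,"y":0,"z":-5,"rx":0,"ry":0,"rz":0,"grip":0.4},{"x":0,"y":0,"z":-20,"rx":0,"ry":0,"rz":0,"grip":0.4},{"x":0,"y":0,"z":-35,"rx":0,"ry":0,"rz":0,"grip":0.4},{"x":0,"y":0,"z":-35,"rx":0,"ry":0,"rz":0,"grip":0.4},{"x":10,"y":1.8,"z":-35,"rx":0,"ry":0,"rz":0,"grip":0.4},{"x":25,"y":4.6,"z":0,"rx":0,"ry":0,"rz":0,"grip":0.4},{"x":38,"y":6.9,"z":0,"rx":0,"ry":0,"rz":0,"grip":0.4},{"x":38,"y":6.9,"z":0,"rx":0,"ry":0,"rz":0,"grip":0.4},{"x":38,"y":6.9,"z":0,"rx":0,"ry":0,"rz":0,"grip":0.4},{"x":38,"y":6.9,"z":0,"rx":0,"ry":0,"rz":0,"grip":0.4}]' 60
python3 -m creep '[{"x":38,"y":6.9,"z":0,"rx":0,"ry":0,"rz":0,"grip":0.4},{"x":38,"y":6.9,"z":0,"rx":0,"ry":0,"rz":0,"grip":0.4},{"x":38,"y":6.9,"z":0,"rx":0,"ry":0,"rz":0,"grip":0.4},{"x":38,"y":6.9,"z":0,"rx":0,"ry":0,"rz":0,"grip":0.4},{"x":38,"y":6.9,"z":0,"rx":0,"ry":0,"rz":0,"grip":0.4},{"x":38,"y":6.9,"z":0,"rx":0,"ry":0,"rz":0,"grip":0.4},{"x":38,"y":6.9,"z":0,"rx":0,"ry":0,"rz":0,"grip":0.4},{"x":30,"y":5.5,"z":0,"rx":0,"ry":0,"rz":0,"grip":0.4},{"x":20,"y":3.7,"z":0,"rx":0,"ry":0,"rz":0,"grip":0.4},{"x":3,"y":0.6,"z":0,"rx":0,"ry":0,"rz":-3,"grip":0.4}]' 60
python3 -m creep '[{"x":0,"y":0,"z":0,"rx":0,"ry":0,"rz":-5,"grip":0.4},{"x":0,"y":0,"z":0,"rx":0,"ry":0,"rz":-5,"grip":0.4},{"x":0,"y":0,"z":0,"rx":0,"ry":0,"rz":-5,"grip":0.4},{"x":0,"y":0,"z":15,"rx":0,"ry":0,"rz":0,"grip":0.4},{"x":0,"y":0,"z":15,"rx":0,"ry":0,"rz":0,"grip":0.4},{"x":0,"y":0,"z":10,"rx":0,"ry":0,"rz":0,"grip":0.4},{"x":0,"y":0,"z":0,"rx":0,"ry":0,"rz":0,"grip":0.4},{"x":0,"y":0,"z":0,"rx":0,"ry":0,"rz":0,"grip":0.4},{"x":0,"y":0,"z":0,"rx":0,"ry":0,"rz":0,"grip":0.4},{"x":0,"y":0,"z":0,"rx":0,"ry":0,"rz":0,"grip":0.4}]' 60
python3 -c "
from h import *
go(.5255,.2744,.041,21.1)"
```

```text
time: 24.33
eef_pos: [0.4823, -0.0447, 0.1323]
tcp_rot: [0.688, 0.726, -0.0, -0.001]
contact_force: [1.2, -1.0, -2.4]
opening: 0.694
finger_force: 65.7
time: 25.17
eef_pos: [0.5233, 0.2782, 0.132]
tcp_rot: [0.667, 0.745, -0.0, -0.001]
contact_force: [0.0, -0.3, -3.3]
opening: 0.697
finger_force: 65.7
time: 26.0
eef_pos: [0.5253, 0.2752, 0.0945]
tcp_rot: [0.566, 0.825, 0.001, 0.001]
contact_force: [-0.2, 0.1, -3.2]
opening: 0.696
finger_force: 65.7
tool shift mm [-0.765  -0.2084 53.46  ] rz -0.023409000757595777 (alt 179.9765909992424 ) q6 -3.227680740575609 cur yaw 21.076590999242402 pos [0.5253 0.2752 0.0945] t 26.0
```

```bash
python3 -m creep '[{"x":-0.8,"y":-0.2,"z":8,"rx":0,"ry":0,"rz":0,"grip":0.4},{"x":0,"y":0,"z":13,"rx":0,"ry":0,"rz":0,"grip":0.4},{"x":0,"y":0,"z":13,"rx":0,"ry":0,"rz":0,"grip":0.4},{"x":0,"y":0,"z":10,"rx":0,"ry":0,"rz":0,"grip":0.4},{"x":0,"y":0,"z":6,"rx":0,"ry":0,"rz":0,"grip":0.4},{"x":0,"y":0,"z":3.5,"rx":0,"ry":0,"rz":0,"grip":0.4},{"x":0,"y":0,"z":0,"rx":0,"ry":0,"rz":0,"grip":0.4},{"x":0,"y":0,"z":0,"rx":0,"ry":0,"rz":0,"grip":0.4},{"x":0,"y":0,"z":0,"rx":0,"ry":0,"rz":0,"grip":0.4},{"x":0,"y":0,"z":0,"rx":0,"ry":0,"rz":0,"grip":0.4}]' 60
python3 -m creep '[{"x":0,"y":0,"z":0.5,"rx":0,"ry":0,"rz":0,"grip":0.72},{"x":0,"y":0,"z":0,"rx":0,"ry":0,"rz":0,"grip":0.78},{"x":0,"y":0,"z":0,"rx":0,"ry":0,"rz":0,"grip":0.85},{"x":0,"y":0,"z":0,"rx":0,"ry":0,"rz":0,"grip":0.9},{"x":0,"y":0,"z":0,"rx":0,"ry":0,"rz":0,"grip":0.9},{"x":0,"y":0,"z":-10,"rx":0,"ry":0,"rz":0,"grip":0.9},{"x":0,"y":0,"z":-20,"rx":0,"ry":0,"rz":0,"grip":0.9},{"x":0,"y":0,"z":-30,"rx":0,"ry":0,"rz":0,"grip":0.9},{"x":0,"y":0,"z":-30,"rx":0,"ry":0,"rz":0,"grip":0.9},{"x":0,"y":0,"z":-30,"rx":0,"ry":0,"rz":0,"grip":0.9}]' 50
python3 -c "
from h import *
go(.461,-.380,.15,41)
track(['square','oblong'],'n')"
```

```text
time: 26.83
eef_pos: [0.525, 0.2742, 0.0399]
tcp_rot: [0.566, 0.825, 0.0, 0.0]
contact_force: [0.3, -0.3, -1.4]
opening: 0.692
finger_force: 65.8
time: 27.67
eef_pos: [0.5245, 0.2741, 0.1613]
tcp_rot: [0.566, 0.825, -0.0, -0.0]
contact_force: [0.9, -0.0, 0.6]
opening: 0.903
finger_force: 0.0
tool shift mm [-587.4567 -294.5085   11.3163] rz -19.920875220522603 (alt 160.0791247794774 ) q6 -3.30837216854534 cur yaw 21.079124779477393 pos [0.5245 0.2741 0.1613] t 27.6667
square scene [0 0] 0.92 [ 0.4636 -0.379 ] top [-1  0] 0.82 [ 0.4578 -0.3787]
oblong scene [0 0] 0.56 [ 0.5784 -0.3782] top [0 0] 0.59 [ 0.5779 -0.38  ]
```

```bash
python3 -m creep '[{"x":-18,"y":-9,"z":0,"rx":0,"ry":0,"rz":0,"grip":0.95},{"x":-30,"y":-15,"z":0,"rx":0,"ry":0,"rz":0,"grip":0.95},{"x":-36,"y":-18,"z":0,"rx":0,"ry":0,"rz":0,"grip":0.95},{"x":-36,"y":-18,"z":0,"rx":0,"ry":0,"rz":0,"grip":0.95},{"x":-36,"y":-18,"z":0,"rx":0,"ry":0,"rz":0,"grip":0.95},{"x":-36,"y":-18,"z":0,"rx":0,"ry":0,"rz":0,"grip":0.95},{"x":-36,"y":-18,"z":0,"rx":0,"ry":0,"rz":0,"grip":0.95},{"x":-36,"y":-18,"z":0,"rx":0,"ry":0,"rz":0,"grip":0.95},{"x":-36,"y":-18,"z":0,"rx":0,"ry":0,"rz":0,"grip":0.95},{"x":-36,"y":-18,"z":0,"rx":0,"ry":0,"rz":0,"grip":0.95}]' 40
python3 -m creep '[{"x":-36,"y":-18,"z":0,"rx":0,"ry":0,"rz":0,"grip":0.95},{"x":-36,"y":-18,"z":0,"rx":0,"ry":0,"rz":0,"grip":0.95},{"x":-36,"y":-18,"z":0,"rx":0,"ry":0,"rz":0,"grip":0.95},{"x":-36,"y":-18,"z":0,"rx":0,"ry":0,"rz":0,"grip":0.95},{"x":-36,"y":-18,"z":0,"rx":0,"ry":0,"rz":0,"grip":0.95},{"x":-36,"y":-18,"z":0,"rx":0,"ry":0,"rz":0,"grip":0.95},{"x":-36,"y":-18.5,"z":0,"rx":0,"ry":0,"rz":-2,"grip":0.95},{"x":0,"y":0,"z":10,"rx":0,"ry":0,"rz":-6,"grip":0.95},{"x":0,"y":0,"z":20,"rx":0,"ry":0,"rz":-6,"grip":0.95},{"x":0,"y":0,"z":20,"rx":0,"ry":0,"rz":-6,"grip":0.95}]' 40
python3 -m creep '[{"x":0,"y":0,"z":5,"rx":0,"ry":0,"rz":0,"grip":0.95},{"x":0,"y":0,"z":5,"rx":0,"ry":0,"rz":0,"grip":0.95},{"x":0,"y":0,"z":0,"rx":0,"ry":0,"rz":0,"grip":0.95},{"x":0,"y":0,"z":0,"rx":0,"ry":0,"rz":0,"grip":0.95},{"x":0,"y":0,"z":0,"rx":0,"ry":0,"rz":0,"grip":0.95},{"x":0,"y":0,"z":0,"rx":0,"ry":0,"rz":0,"grip":0.95},{"x":0,"y":0,"z":0,"rx":0,"ry":0,"rz":0,"grip":0.95},{"x":0,"y":0,"z":0,"rx":0,"ry":0,"rz":0,"grip":0.95},{"x":0,"y":0,"z":0,"rx":0,"ry":0,"rz":0,"grip":0.95},{"x":0,"y":0,"z":0,"rx":0,"ry":0,"rz":0,"grip":0.95}]' 40
python3 -c "
from h import *
go(.461,-.380,.004,41); track(['square'])"
```

```text
time: 28.6
eef_pos: [0.4881, -0.1015, 0.1596]
tcp_rot: [0.566, 0.825, 0.0, 0.0]
contact_force: [0.3, 0.2, -0.7]
opening: 0.949
finger_force: 0.0
time: 29.43
eef_pos: [0.4614, -0.382, 0.1097]
tcp_rot: [0.413, 0.911, -0.0, 0.001]
contact_force: [-0.6, 1.0, -1.3]
opening: 0.948
finger_force: 0.0
time: 30.27
eef_pos: [0.4615, -0.3805, 0.0996]
tcp_rot: [0.414, 0.91, -0.0, 0.0]
contact_force: [-0.3, 0.1, 0.8]
opening: 0.949
finger_force: 0.0
tool shift mm [ 0.6841 -0.0523 95.6017] rz 0.07537534535815382 (alt -179.92462465464183 ) q6 -90.29075415767169 cur yaw 41.075375345358154 pos [ 0.4615 -0.3805  0.0996] t 30.2667
square scene [0 0] 0.98 [ 0.4636 -0.379 ] top [15 -7] 0.32 [ 0.48   -0.4263]
```

```bash
python3 -m creep '[{"x":0.7,"y":0,"z":10,"rx":0,"ry":0,"rz":0,"grip":0.95},{"x":0,"y":0,"z":17,"rx":0,"ry":0,"rz":0,"grip":0.95},{"x":0,"y":0,"z":17,"rx":0,"ry":0,"rz":0,"grip":0.95},{"x":0,"y":0,"z":17,"rx":0,"ry":0,"rz":0,"grip":0.95},{"x":0,"y":0,"z":16,"rx":0,"ry":0,"rz":0,"grip":0.95},{"x":0,"y":0,"z":12,"rx":0,"ry":0,"rz":0,"grip":0.95},{"x":0,"y":0,"z":6,"rx":0,"ry":0,"rz":0,"grip":0.95},{"x":0,"y":0,"z":0,"rx":0,"ry":0,"rz":0,"grip":0.95},{"x":0,"y":0,"z":0,"rx":0,"ry":0,"rz":0,"grip":0.8},{"x":0,"y":0,"z":0,"rx":0,"ry":0,"rz":0,"grip":0.6}]' 40
python3 -m creep '[{"x":0,"y":0,"z":0,"rx":0,"ry":0,"rz":0,"grip":0.5},{"x":0,"y":0,"z":0,"rx":0,"ry":0,"rz":0,"grip":0.4},{"x":0,"y":0,"z":0,"rx":0,"ry":0,"rz":0,"grip":0.3},{"x":0,"y":0,"z":0,"rx":0,"ry":0,"rz":0,"grip":0.3},{"x":0,"y":0,"z":0,"rx":0,"ry":0,"rz":0,"grip":0.3},{"x":0,"y":0,"z":0,"rx":0,"ry":0,"rz":0,"grip":0.3},{"x":0,"y":0,"z":0,"rx":0,"ry":0,"rz":0,"grip":0.3},{"x":0,"y":0,"z":0,"rx":0,"ry":0,"rz":0,"grip":0.3},{"x":0,"y":0,"z":0,"rx":0,"ry":0,"rz":0,"grip":0.3},{"x":0,"y":0,"z":0,"rx":0,"ry":0,"rz":0,"grip":0.3}]' 60
python3 -c "
from h import *
go(.5835,.126,.15,21.1)"
```

```text
time: 31.2
eef_pos: [0.4616, -0.3806, 0.0054]
tcp_rot: [0.414, 0.91, -0.0, 0.001]
contact_force: [0.5, -0.2, 0.1]
opening: 0.691
finger_force: 0.0
time: 32.03
eef_pos: [0.4618, -0.3809, 0.0059]
tcp_rot: [0.414, 0.91, -0.001, 0.001]
contact_force: [0.2, -0.5, 5.2]
opening: 0.599
finger_force: 63.9
tool shift mm [ 301.7375  424.778  -144.9516] rz 19.978267095943636 (alt -160.02173290405636 ) q6 -90.29374356892336 cur yaw 41.07826709594363 pos [ 0.4618 -0.3809  0.0059] t 32.0333
```

```bash
python3 -m creep '[{"x":0,"y":0,"z":-5,"rx":0,"ry":0,"rz":0,"grip":0.3},{"x":0,"y":0,"z":-20,"rx":0,"ry":0,"rz":0,"grip":0.3},{"x":0,"y":0,"z":-35,"rx":0,"ry":0,"rz":0,"grip":0.3},{"x":0,"y":0,"z":-35,"rx":0,"ry":0,"rz":0,"grip":0.3},{"x":6,"y":8.5,"z":-35,"rx":0,"ry":0,"rz":0,"grip":0.3},{"x":15,"y":21.1,"z":-10,"rx":0,"ry":0,"rz":0,"grip":0.3},{"x":23,"y":32.4,"z":0,"rx":0,"ry":0,"rz":0,"grip":0.3},{"x":23,"y":32.4,"z":0,"rx":0,"ry":0,"rz":0,"grip":0.3},{"x":23,"y":32.4,"z":0,"rx":0,"ry":0,"rz":0,"grip":0.3},{"x":23,"y":32.4,"z":0,"rx":0,"ry":0,"rz":0,"grip":0.3}]' 70
python3 -m creep '[{"x":23,"y":32.4,"z":0,"rx":0,"ry":0,"rz":0,"grip":0.3},{"x":23,"y":32.4,"z":0,"rx":0,"ry":0,"rz":0,"grip":0.3},{"x":23,"y":32.4,"z":0,"rx":0,"ry":0,"rz":0,"grip":0.3},{"x":23,"y":32.4,"z":0,"rx":0,"ry":0,"rz":0,"grip":0.3},{"x":23,"y":32.4,"z":0,"rx":0,"ry":0,"rz":0,"grip":0.3},{"x":23,"y":32.4,"z":0,"rx":0,"ry":0,"rz":0,"grip":0.3},{"x":23,"y":32.4,"z":0,"rx":0,"ry":0,"rz":0,"grip":0.3},{"x":18,"y":25.3,"z":0,"rx":0,"ry":0,"rz":0,"grip":0.3},{"x":9.7,"y":13.5,"z":0,"rx":0,"ry":0,"rz":5,"grip":0.3},{"x":0,"y":0,"z":0,"rx":0,"ry":0,"rz":5,"grip":0.3}]' 70
python3 -m creep '[{"x":0,"y":0,"z":0,"rx":0,"ry":0,"rz":5,"grip":0.3},{"x":0,"y":0,"z":0,"rx":0,"ry":0,"rz":5,"grip":0.3},{"x":0,"y":0,"z":10,"rx":0,"ry":0,"rz":0,"grip":0.3},{"x":0,"y":0,"z":20,"rx":0,"ry":0,"rz":0,"grip":0.3},{"x":0,"y":0,"z":20,"rx":0,"ry":0,"rz":0,"grip":0.3},{"x":0,"y":0,"z":0,"rx":0,"ry":0,"rz":0,"grip":0.3},{"x":0,"y":0,"z":0,"rx":0,"ry":0,"rz":0,"grip":0.3},{"x":0,"y":0,"z":0,"rx":0,"ry":0,"rz":0,"grip":0.3},{"x":0,"y":0,"z":0,"rx":0,"ry":0,"rz":0,"grip":0.3},{"x":0,"y":0,"z":0,"rx":0,"ry":0,"rz":0,"grip":0.3}]' 70
python3 -c "
from h import *
go(.5835,.126,.041,21.1)"
```

```text
time: 32.87
eef_pos: [0.5057, -0.1878, 0.1434]
tcp_rot: [0.414, 0.91, 0.0, -0.001]
contact_force: [0.6, -0.0, -1.0]
opening: 0.6
finger_force: 73.2
time: 33.7
eef_pos: [0.5819, 0.1304, 0.1431]
tcp_rot: [0.492, 0.871, -0.0, -0.001]
contact_force: [-0.1, 0.5, -1.4]
opening: 0.598
finger_force: 73.4
time: 34.53
eef_pos: [0.5839, 0.1267, 0.0959]
tcp_rot: [0.566, 0.825, 0.001, 0.001]
contact_force: [0.0, 0.2, -1.5]
opening: 0.603
finger_force: 73.4
tool shift mm [-0.4304 -0.7601 54.9404] rz -0.0010811421436471846 (alt 179.99891885785635 ) q6 -18.58268378222511 cur yaw 21.09891885785635 pos [0.5839 0.1267 0.0959] t 34.5333
```

```bash
python3 -m creep '[{"x":-0.4,"y":-0.8,"z":8,"rx":0,"ry":0,"rz":0,"grip":0.3},{"x":0,"y":0,"z":13,"rx":0,"ry":0,"rz":0,"grip":0.3},{"x":0,"y":0,"z":13,"rx":0,"ry":0,"rz":0,"grip":0.3},{"x":0,"y":0,"z":10,"rx":0,"ry":0,"rz":0,"grip":0.3},{"x":0,"y":0,"z":6,"rx":0,"ry":0,"rz":0,"grip":0.3},{"x":0,"y":0,"z":4,"rx":0,"ry":0,"rz":0,"grip":0.3},{"x":0,"y":0,"z":0,"rx":0,"ry":0,"rz":0,"grip":0.3},{"x":0,"y":0,"z":0,"rx":0,"ry":0,"rz":0,"grip":0.3},{"x":0,"y":0,"z":0,"rx":0,"ry":0,"rz":0,"grip":0.3},{"x":0,"y":0,"z":0,"rx":0,"ry":0,"rz":0,"grip":0.3}]' 70
python3 -m creep '[{"x":0,"y":0,"z":0.5,"rx":0,"ry":0,"rz":0,"grip":0.62},{"x":0,"y":0,"z":0,"rx":0,"ry":0,"rz":0,"grip":0.68},{"x":0,"y":0,"z":0,"rx":0,"ry":0,"rz":0,"grip":0.75},{"x":0,"y":0,"z":0,"rx":0,"ry":0,"rz":0,"grip":0.8},{"x":0,"y":0,"z":0,"rx":0,"ry":0,"rz":0,"grip":0.8},{"x":0,"y":0,"z":-10,"rx":0,"ry":0,"rz":0,"grip":0.8},{"x":0,"y":0,"z":-20,"rx":0,"ry":0,"rz":0,"grip":0.8},{"x":0,"y":0,"z":-30,"rx":0,"ry":0,"rz":0,"grip":0.8},{"x":0,"y":0,"z":-30,"rx":0,"ry":0,"rz":0,"grip":0.8},{"x":0,"y":0,"z":-30,"rx":0,"ry":0,"rz":0,"grip":0.8}]' 50
python3 -c "
from h import *
go(.578,-.379,.10,-7)
track(['oblong'],'o')"
```

```text
time: 35.37
eef_pos: [0.5826, 0.1261, 0.0409]
tcp_rot: [0.566, 0.824, 0.0, 0.0]
contact_force: [-0.9, 0.1, 5.1]
opening: 0.602
finger_force: 74.1
time: 36.2
eef_pos: [0.5821, 0.1259, 0.1617]
tcp_rot: [0.566, 0.825, -0.0, -0.0]
contact_force: [0.8, 0.2, -0.3]
opening: 0.801
finger_force: 0.0
tool shift mm [-469.6868 -185.4093   61.7316] rz 28.076085157850486 (alt -151.92391484214951 ) q6 -18.619961963329985 cur yaw 21.076085157850486 pos [0.5821 0.1259 0.1617] t 36.2
oblong scene [0 0] 0.85 [ 0.5784 -0.3782] top [ 0 -1] 0.81 [ 0.5809 -0.38  ]
```

```bash
python3 -m creep '[{"x":-18,"y":-7.1,"z":0,"rx":0,"ry":0,"rz":0,"grip":0.8},{"x":-30,"y":-11.8,"z":0,"rx":0,"ry":0,"rz":0,"grip":0.8},{"x":-36,"y":-14.2,"z":0,"rx":0,"ry":0,"rz":0,"grip":0.8},{"x":-36,"y":-14.2,"z":0,"rx":0,"ry":0,"rz":0,"grip":0.8},{"x":-36,"y":-14.2,"z":0,"rx":0,"ry":0,"rz":0,"grip":0.8},{"x":-36,"y":-14.2,"z":0,"rx":0,"ry":0,"rz":0,"grip":0.8},{"x":-36,"y":-14.2,"z":0,"rx":0,"ry":0,"rz":0,"grip":0.8},{"x":-36,"y":-14.2,"z":0,"rx":0,"ry":0,"rz":0,"grip":0.8},{"x":-36,"y":-14.2,"z":0,"rx":0,"ry":0,"rz":0,"grip":0.8},{"x":-36,"y":-14.2,"z":0,"rx":0,"ry":0,"rz":0,"grip":0.8}]' 40
python3 -m creep '[{"x":-36,"y":-14.2,"z":0,"rx":0,"ry":0,"rz":0,"grip":0.8},{"x":-36,"y":-14.2,"z":0,"rx":0,"ry":0,"rz":0,"grip":0.8},{"x":-36,"y":-14.2,"z":0,"rx":0,"ry":0,"rz":0,"grip":0.8},{"x":-25.7,"y":-10.3,"z":0,"rx":0,"ry":0,"rz":0,"grip":0.8},{"x":0,"y":0,"z":0,"rx":0,"ry":0,"rz":7,"grip":0.8},{"x":0,"y":0,"z":10,"rx":0,"ry":0,"rz":7,"grip":0.8},{"x":0,"y":0,"z":20,"rx":0,"ry":0,"rz":7,"grip":0.8},{"x":0,"y":0,"z":20,"rx":0,"ry":0,"rz":7,"grip":0.8},{"x":0,"y":0,"z":10,"rx":0,"ry":0,"rz":0,"grip":0.8},{"x":0,"y":0,"z":0,"rx":0,"ry":0,"rz":0,"grip":0.8}]' 40
python3 -m creep '[{"x":0,"y":0,"z":0,"rx":0,"ry":0,"rz":0,"grip":0.8},{"x":0,"y":0,"z":0,"rx":0,"ry":0,"rz":0,"grip":0.8},{"x":0,"y":0,"z":0,"rx":0,"ry":0,"rz":0,"grip":0.8},{"x":0,"y":0,"z":0,"rx":0,"ry":0,"rz":0,"grip":0.8},{"x":0,"y":0,"z":0,"rx":0,"ry":0,"rz":0,"grip":0.8},{"x":0,"y":0,"z":0,"rx":0,"ry":0,"rz":0,"grip":0.8},{"x":0,"y":0,"z":0,"rx":0,"ry":0,"rz":0,"grip":0.8},{"x":0,"y":0,"z":0,"rx":0,"ry":0,"rz":0,"grip":0.8},{"x":0,"y":0,"z":0,"rx":0,"ry":0,"rz":0,"grip":0.8},{"x":0,"y":0,"z":0,"rx":0,"ry":0,"rz":0,"grip":0.8}]' 40
python3 -c "
from h import *
go(.578,-.379,.004,-7); track(['oblong'],'p')
a,b=cv2.imread('pics/p_scene.png'),cv2.imread('pics/p_top.png')
cv2.imwrite('pics/p.png',np.hstack([crop(a,265,145,130,120,3),crop(a,130,270,130,120,3)]))"
```

```text
time: 37.13
eef_pos: [0.579, -0.237, 0.1598]
tcp_rot: [0.566, 0.824, 0.0, -0.0]
contact_force: [0.7, 1.0, 1.1]
opening: 0.799
finger_force: 0.0
time: 37.97
eef_pos: [0.5763, -0.3773, 0.0959]
tcp_rot: [0.747, 0.664, -0.0, -0.004]
contact_force: [-0.4, -0.2, -0.1]
opening: 0.801
finger_force: 0.0
time: 38.8
eef_pos: [0.5782, -0.3789, 0.0999]
tcp_rot: [0.748, 0.663, -0.0, -0.0]
contact_force: [0.2, 0.2, -0.4]
opening: 0.798
finger_force: 0.0
tool shift mm [-0.1095 -0.2075 95.8657] rz 0.08295583416874308 (alt -179.91704416583127 ) q6 -34.71185786759101 cur yaw -6.917044165831257 pos [ 0.5782 -0.3789  0.0999] t 38.8
oblong scene [-10   7] 0.63 [ 0.5757 -0.4013] top [-21   1] 0.39 [ 0.573  -0.3169]
```

View pics/p.png

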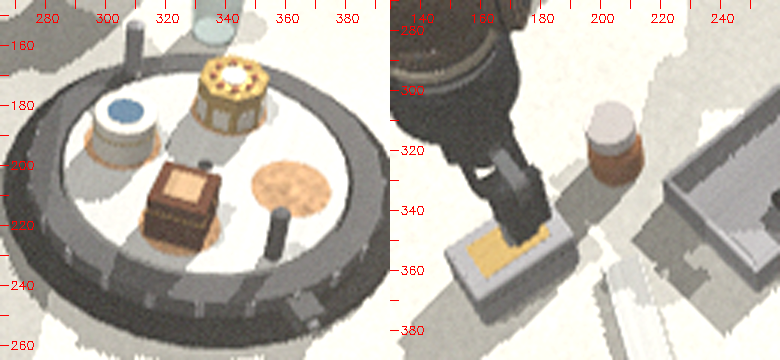

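The first three boxes are on their pads, and the oblong is still in place under the gripper with its lid near (170,351). Descending.

```bash
python3 -m creep '[{"x":0,"y":0,"z":10,"rx":0,"ry":0,"rz":0,"grip":0.8},{"x":0,"y":0,"z":17,"rx":0,"ry":0,"rz":0,"grip":0.8},{"x":0,"y":0,"z":17,"rx":0,"ry":0,"rz":0,"grip":0.8},{"x":0,"y":0,"z":17,"rx":0,"ry":0,"rz":0,"grip":0.8},{"x":0,"y":0,"z":16,"rx":0,"ry":0,"rz":0,"grip":0.8},{"x":0,"y":0,"z":12,"rx":0,"ry":0,"rz":0,"grip":0.8},{"x":0,"y":0,"z":6,"rx":0,"ry":0,"rz":0,"grip":0.8},{"x":0,"y":0,"z":0,"rx":0,"ry":0,"rz":0,"grip":0.8},{"x":0,"y":0,"z":0,"rx":0,"ry":0,"rz":0,"grip":0.7},{"x":0,"y":0,"z":0,"rx":0,"ry":0,"rz":0,"grip":0.6}]' 40
python3 -m creep '[{"x":0,"y":0,"z":0,"rx":0,"ry":0,"rz":0,"grip":0.5},{"x":0,"y":0,"z":0,"rx":0,"ry":0,"rz":0,"grip":0.4},{"x":0,"y":0,"z":0,"rx":0,"ry":0,"rz":0,"grip":0.3},{"x":0,"y":0,"z":0,"rx":0,"ry":0,"rz":0,"grip":0.3},{"x":0,"y":0,"z":0,"rx":0,"ry":0,"rz":0,"grip":0.3},{"x":0,"y":0,"z":0,"rx":0,"ry":0,"rz":0,"grip":0.3},{"x":0,"y":0,"z":0,"rx":0,"ry":0,"rz":0,"grip":0.3},{"x":0,"y":0,"z":0,"rx":0,"ry":0,"rz":0,"grip":0.3},{"x":0,"y":0,"z":0,"rx":0,"ry":0,"rz":0,"grip":0.3},{"x":0,"y":0,"z":0,"rx":0,"ry":0,"rz":0,"grip":0.3}]' 60
python3 -c "
from h import *
go(.6287,.2294,.15,21.1)"
```

```text
time: 39.73
eef_pos: [0.579, -0.3796, 0.0061]
tcp_rot: [0.748, 0.663, 0.0, 0.001]
contact_force: [-0.5, -0.8, 0.9]
opening: 0.602
finger_force: 0.0
time: 40.57
eef_pos: [0.5793, -0.3798, 0.0066]
tcp_rot: [0.748, 0.663, 0.0, 0.001]
contact_force: [0.1, -0.2, 5.8]
opening: 0.551
finger_force: 63.3
tool shift mm [ 610.5008  -23.9694 -144.464 ] rz -28.020033644100835 (alt 151.97996635589917 ) q6 -34.70847350932436 cur yaw -6.9200336441008305 pos [ 0.5793 -0.3798  0.0066] t 40.5667
```

```bash
python3 -m creep '[{"x":0,"y":0,"z":-5,"rx":0,"ry":0,"rz":0,"grip":0.3},{"x":0,"y":0,"z":-20,"rx":0,"ry":0,"rz":0,"grip":0.3},{"x":0,"y":0,"z":-35,"rx":0,"ry":0,"rz":0,"grip":0.3},{"x":0,"y":0,"z":-35,"rx":0,"ry":0,"rz":0,"grip":0.3},{"x":10,"y":-0.4,"z":-35,"rx":0,"ry":0,"rz":0,"grip":0.3},{"x":25,"y":-1,"z":-15,"rx":0,"ry":0,"rz":0,"grip":0.3},{"x":39,"y":-1.6,"z":0,"rx":0,"ry":0,"rz":0,"grip":0.3},{"x":39,"y":-1.6,"z":0,"rx":0,"ry":0,"rz":0,"grip":0.3},{"x":39,"y":-1.6,"z":0,"rx":0,"ry":0,"rz":0,"grip":0.3},{"x":39,"y":-1.6,"z":0,"rx":0,"ry":0,"rz":0,"grip":0.3}]' 70
python3 -m creep '[{"x":39,"y":-1.6,"z":0,"rx":0,"ry":0,"rz":0,"grip":0.3},{"x":39,"y":-1.6,"z":0,"rx":0,"ry":0,"rz":0,"grip":0.3},{"x":39,"y":-1.6,"z":0,"rx":0,"ry":0,"rz":0,"grip":0.3},{"x":39,"y":-1.6,"z":0,"rx":0,"ry":0,"rz":0,"grip":0.3},{"x":39,"y":-1.6,"z":0,"rx":0,"ry":0,"rz":0,"grip":0.3},{"x":39,"y":-1.6,"z":0,"rx":0,"ry":0,"rz":0,"grip":0.3},{"x":39,"y":-1.6,"z":0,"rx":0,"ry":0,"rz":0,"grip":0.3},{"x":39,"y":-1.6,"z":0,"rx":0,"ry":0,"rz":0,"grip":0.3},{"x":39,"y":-1.6,"z":0,"rx":0,"ry":0,"rz":0,"grip":0.3},{"x":29.5,"y":-0.6,"z":0,"rx":0,"ry":0,"rz":0,"grip":0.3}]' 70
python3 -m creep '[{"x":0,"y":0,"z":0,"rx":0,"ry":0,"rz":-7,"grip":0.3},{"x":0,"y":0,"z":0,"rx":0,"ry":0,"rz":-7,"grip":0.3},{"x":0,"y":0,"z":10,"rx":0,"ry":0,"rz":-7,"grip":0.3},{"x":0,"y":0,"z":20,"rx":0,"ry":0,"rz":-7,"grip":0.3},{"x":0,"y":0,"z":20,"rx":0,"ry":0,"rz":0,"grip":0.3},{"x":0,"y":0,"z":0,"rx":0,"ry":0,"rz":0,"grip":0.3},{"x":0,"y":0,"z":0,"rx":0,"ry":0,"rz":0,"grip":0.3},{"x":0,"y":0,"z":0,"rx":0,"ry":0,"rz":0,"grip":0.3},{"x":0,"y":0,"z":0,"rx":0,"ry":0,"rz":0,"grip":0.3},{"x":0,"y":0,"z":0,"rx":0,"ry":0,"rz":0,"grip":0.3}]' 70
python3 -c "
from h import *
go(.6287,.2294,.0415,21.1)"
```

```text
time: 41.4
eef_pos: [0.592, -0.1861, 0.1483]
tcp_rot: [0.749, 0.663, -0.001, -0.002]
contact_force: [0.7, 0.1, -2.9]
opening: 0.553
finger_force: 72.2
time: 42.23
eef_pos: [0.6226, 0.1941, 0.1481]
tcp_rot: [0.748, 0.664, -0.001, -0.001]
contact_force: [1.1, -0.2, -2.2]
opening: 0.554
finger_force: 72.2
time: 43.07
eef_pos: [0.6255, 0.1912, 0.1017]
tcp_rot: [0.566, 0.824, 0.001, 0.001]
contact_force: [0.8, -0.3, -2.9]
opening: 0.555
finger_force: 72.3
tool shift mm [34.4916 16.5626 60.183 ] rz -0.032484669326464655 (alt 179.96751533067354 ) q6 -12.941508963934492 cur yaw 21.067515330673544 pos [0.6255 0.1912 0.1017] t 43.0667
```

```bash
python3 -m creep '[{"x":6.5,"y":3.6,"z":-5,"rx":0,"ry":0,"rz":0,"grip":0.3},{"x":10,"y":5,"z":0,"rx":0,"ry":0,"rz":0,"grip":0.3},{"x":10,"y":4,"z":0,"rx":0,"ry":0,"rz":0,"grip":0.3},{"x":8,"y":4,"z":0,"rx":0,"ry":0,"rz":0,"grip":0.3},{"x":0,"y":0,"z":5,"rx":0,"ry":0,"rz":0,"grip":0.3},{"x":0,"y":0,"z":10,"rx":0,"ry":0,"rz":0,"grip":0.3},{"x":0,"y":0,"z":10,"rx":0,"ry":0,"rz":0,"grip":0.3},{"x":0,"y":0,"z":0,"rx":0,"ry":0,"rz":0,"grip":0.3},{"x":0,"y":0,"z":0,"rx":0,"ry":0,"rz":0,"grip":0.3},{"x":0,"y":0,"z":0,"rx":0,"ry":0,"rz":0,"grip":0.3}]' 70
python3 -c "
from h import *
go(.6287,.2294,.0415,21.1)"
```

```text
time: 43.9
eef_pos: [0.6274, 0.2288, 0.0793]
tcp_rot: [0.566, 0.824, -0.0, -0.0]
contact_force: [0.0, 0.1, -2.6]
opening: 0.557
finger_force: 72.3
tool shift mm [ 0.0691  1.4665 37.787 ] rz -0.05504805210685504 (alt 179.94495194789314 ) q6 -9.69513378819578 cur yaw 21.044951947893146 pos [0.6274 0.2288 0.0793] t 43.9
```

```bash
python3 -m creep '[{"x":0,"y":1.5,"z":8,"rx":0,"ry":0,"rz":0,"grip":0.3},{"x":0,"y":0,"z":12,"rx":0,"ry":0,"rz":0,"grip":0.3},{"x":0,"y":0,"z":9,"rx":0,"ry":0,"rz":0,"grip":0.3},{"x":0,"y":0,"z":5,"rx":0,"ry":0,"rz":0,"grip":0.3},{"x":0,"y":0,"z":3.5,"rx":0,"ry":0,"rz":0,"grip":0.3},{"x":0,"y":0,"z":0,"rx":0,"ry":0,"rz":0,"grip":0.3},{"x":0,"y":0,"z":0,"rx":0,"ry":0,"rz":0,"grip":0.3},{"x":0,"y":0,"z":0,"rx":0,"ry":0,"rz":0,"grip":0.3},{"x":0,"y":0,"z":0,"rx":0,"ry":0,"rz":0,"grip":0.3},{"x":0,"y":0,"z":0,"rx":0,"ry":0,"rz":0,"grip":0.3}]' 70
python3 -m creep '[{"x":0,"y":0,"z":0.5,"rx":0,"ry":0,"rz":0,"grip":0.58},{"x":0,"y":0,"z":0,"rx":0,"ry":0,"rz":0,"grip":0.65},{"x":0,"y":0,"z":0,"rx":0,"ry":0,"rz":0,"grip":0.72},{"x":0,"y":0,"z":0,"rx":0,"ry":0,"rz":0,"grip":0.75},{"x":0,"y":0,"z":0,"rx":0,"ry":0,"rz":0,"grip":0.75},{"x":0,"y":0,"z":-10,"rx":0,"ry":0,"rz":0,"grip":0.75},{"x":0,"y":0,"z":-20,"rx":0,"ry":0,"rz":0,"grip":0.75},{"x":0,"y":0,"z":-30,"rx":0,"ry":0,"rz":0,"grip":0.75},{"x":0,"y":0,"z":-30,"rx":0,"ry":0,"rz":0,"grip":0.6},{"x":0,"y":0,"z":-35,"rx":0,"ry":0,"rz":0,"grip":0.45}]' 50
python3 -c "
from h import *
go(.662,.151,.15,65.3)"
```

```text
time: 44.73
eef_pos: [0.629, 0.2298, 0.0424]
tcp_rot: [0.566, 0.825, 0.0, 0.0]
contact_force: [0.3, -0.4, -2.9]
opening: 0.555
finger_force: 72.3
time: 45.57
eef_pos: [0.6281, 0.2296, 0.1676]
tcp_rot: [0.566, 0.825, -0.001, -0.001]
contact_force: [1.2, -0.7, -0.5]
opening: 0.482
finger_force: 0.0
tool shift mm [-85.5371   3.366   17.5799] rz -44.222816911378004 (alt 135.777183088622 ) q6 -9.674204325723393 cur yaw 21.077183088621975 pos [0.6281 0.2296 0.1676] t 45.5667
```

```bash
python3 -m creep '[{"x":-20,"y":-10,"z":-5,"rx":0,"ry":0,"rz":0,"grip":0.45},{"x":-35,"y":-18,"z":-5,"rx":0,"ry":0,"rz":0,"grip":0.45},{"x":-36,"y":-18,"z":0,"rx":0,"ry":0,"rz":0,"grip":0.45},{"x":-36,"y":-18,"z":0,"rx":0,"ry":0,"rz":0,"grip":0.45},{"x":-36,"y":-18,"z":0,"rx":0,"ry":0,"rz":0,"grip":0.45},{"x":-36,"y":-18,"z":0,"rx":0,"ry":0,"rz":0,"grip":0.45},{"x":-36,"y":-18,"z":0,"rx":0,"ry":0,"rz":0,"grip":0.45},{"x":-36,"y":-18,"z":0,"rx":0,"ry":0,"rz":0,"grip":0.45},{"x":-36,"y":-18,"z":0,"rx":0,"ry":0,"rz":0,"grip":0.45},{"x":-36,"y":-18,"z":0,"rx":0,"ry":0,"rz":0,"grip":0.45}]' 40
python3 -c "
from h import *
from plant import optics
im=[optics.read_camera(n)['color'] for n in('scene','top')]
for n,i in zip(('s','t'),im): cv2.imwrite('pics/q_%s.png'%n,i)
A=np.hstack([crop(im[0],262,145,140,120,3)[:360,:400],crop(im[1],155,125,133,120,3)[:360,:399]])
B=np.hstack([crop(im[0],210,265,133,80,3)[:240,:400],crop(im[1],290,120,133,80,3)[:240,:399]])
w=min(A.shape[1],B.shape[1]);cv2.imwrite('pics/q.png',np.vstack([A[:,:w],B[:,:w]]))
go(.662,.151,.15,65.3)"
```

```text
time: 46.4
eef_pos: [0.5915, -0.154, 0.1782]
tcp_rot: [0.566, 0.825, 0.0, 0.001]
contact_force: [-0.6, 0.6, 0.1]
opening: 0.448
finger_force: 0.0
tool shift mm [263.9607 175.1351  27.5785] rz -44.59043498997701 (alt 135.409565010023 ) q6 -45.04752268985459 cur yaw 20.709565010022985 pos [ 0.5915 -0.1578  0.1783] t 46.5
```

View pics/q.png

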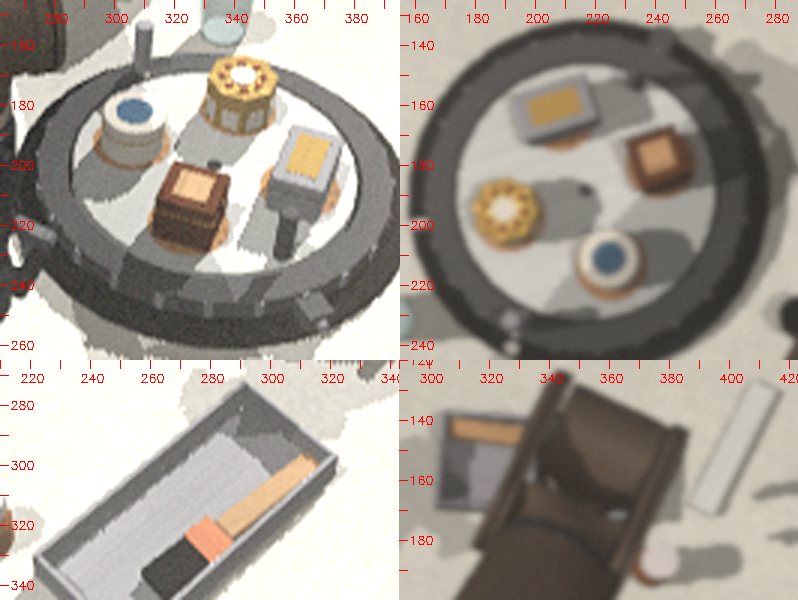

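All four boxes stand on their pads. The brush lies in the tray but close to the wall on the +x side, with its handle end at scene (313,298). I'll check its height and the centring of the boxes.

```bash
python3 -c "
from h import *
pads=dict(round=(.480,.171),oct=(.5255,.2744),square=(.5835,.126),oblong=(.6287,.2294))
for n,s,t,z in [('round',(306.7,182),(224.3,211.7),.077),('oct',(342.7,170.3),(190,194.7),.079),('square',(327,206.7),(241,176),.083),('oblong',(365.3,195.7),(206,160.7),.077)]:
    a,b=plane('scene',s,z)[:2],plane('top',t,z)[:2];print(n,'tri z',tri(s,t)[2],'avg off mm',((a+b)/2-pads[n])*1000,'scene',(a-pads[n])*1000,'top',(b-pads[n])*1000)
print('handle end',tri((313,298),(307.5,143.3)))
for z in(.021,.035,.046): print(z,plane('scene',(313,298),z),plane('top',(307.5,143.3),z))
print('ferr/handle',[plane('scene',(283,321),z) for z in(.021,.046)],'tip',[plane('scene',(263,341),z) for z in(.021,.046)])
"
```

```text
round tri z 0.07215998949862651 avg off mm [ 0.7348 -0.8608] scene [ 3.8178 -1.2864] top [-2.3482 -0.4352]
oct tri z 0.07735431664103862 avg off mm [ 0.4627 -1.6512] scene [ 2.0187 -1.2505] top [-1.0934 -2.0519]
square tri z 0.08332383734812221 avg off mm [0.7384 0.911 ] scene [1.6875 2.2464] top [-0.2107 -0.4244]
oblong tri z 0.07646281247239727 avg off mm [0.2328 2.9644] scene [2.0457 4.5499] top [-1.5801  1.3789]
handle end [ 0.7051 -0.0697  0.0133]
0.021 [ 0.7088 -0.0728  0.021 ] [ 0.7023 -0.0701  0.021 ]
0.035 [ 0.7139 -0.0804  0.035 ] [ 0.6988 -0.0693  0.035 ]
0.046 [ 0.7179 -0.0865  0.046 ] [ 0.6961 -0.0687  0.046 ]
ferr/handle [array([ 0.6979, -0.1632,  0.021 ]), array([ 0.7072, -0.1744,  0.046 ])] tip [array([ 0.6985, -0.2274,  0.021 ]), array([ 0.7079, -0.2367,  0.046 ])]
```

The brush is flat on the tray floor, and the boxes are within 3 mm of their pad centres. On to the peg.

```bash
python3 -m creep '[{"x":18,"y":12,"z":0,"rx":0,"ry":0,"rz":0,"grip":0.4},{"x":30,"y":20,"z":0,"rx":0,"ry":0,"rz":0,"grip":0.4},{"x":34,"y":22.5,"z":0,"rx":0,"ry":0,"rz":0,"grip":0.4},{"x":34,"y":22.5,"z":0,"rx":0,"ry":0,"rz":0,"grip":0.4},{"x":34,"y":22.5,"z":0,"rx":0,"ry":0,"rz":0,"grip":0.4},{"x":34,"y":22.5,"z":0,"rx":0,"ry":0,"rz":0,"grip":0.4},{"x":34,"y":22.5,"z":0,"rx":0,"ry":0,"rz":0,"grip":0.4},{"x":26,"y":17.5,"z":0,"rx":0,"ry":0,"rz":0,"grip":0.4},{"x":20,"y":13,"z":0,"rx":0,"ry":0,"rz":-4.5,"grip":0.4},{"x":0,"y":0,"z":0,"rx":0,"ry":0,"rz":-5,"grip":0.4}]' 30
python3 -m creep '[{"x":0,"y":0,"z":0,"rx":0,"ry":0,"rz":-7,"grip":0.4},{"x":0,"y":0,"z":0,"rx":0,"ry":0,"rz":-7,"grip":0.4},{"x":0,"y":0,"z":0,"rx":0,"ry":0,"rz":-7,"grip":0.4},{"x":0,"y":0,"z":0,"rx":0,"ry":0,"rz":-7,"grip":0.4},{"x":0,"y":0,"z":0,"rx":0,"ry":0,"rz":-7,"grip":0.4},{"x":0,"y":0,"z":20,"rx":0,"ry":0,"rz":0,"grip":0.4},{"x":0,"y":0,"z":20,"rx":0,"ry":0,"rz":0,"grip":0.4},{"x":0,"y":0,"z":20,"rx":0,"ry":0,"rz":0,"grip":0.4},{"x":0,"y":0,"z":0,"rx":0,"ry":0,"rz":0,"grip":0.4},{"x":0,"y":0,"z":0,"rx":0,"ry":0,"rz":0,"grip":0.4}]' 30
python3 -c "
from h import *
go(.662,.151,.058,65.3)"
```

```text
time: 47.33
eef_pos: [0.6601, 0.163, 0.1778]
tcp_rot: [0.492, 0.871, 0.001, -0.0]
contact_force: [0.5, -0.2, 0.2]
opening: 0.402
finger_force: 0.0
time: 48.17
eef_pos: [0.6591, 0.1578, 0.116]
tcp_rot: [0.211, 0.977, -0.0, -0.001]
contact_force: [0.0, 0.9, 0.6]
opening: 0.403
finger_force: 0.0
tool shift mm [-5.6413 -4.8858 58.0324] rz 0.3134468520977265 (alt -179.68655314790226 ) q6 -60.71901796695481 cur yaw 65.61344685209772 pos [0.6591 0.1578 0.116 ] t 48.1667
```

```bash
python3 -m creep '[{"x":-5.6,"y":-4.9,"z":0,"rx":0,"ry":0,"rz":0.3,"grip":0.4},{"x":0,"y":0,"z":0,"rx":0,"ry":0,"rz":0,"grip":0.4},{"x":0,"y":0,"z":10,"rx":0,"ry":0,"rz":0,"grip":0.4},{"x":0,"y":0,"z":12,"rx":0,"ry":0,"rz":0,"grip":0.4},{"x":0,"y":0,"z":12,"rx":0,"ry":0,"rz":0,"grip":0.4},{"x":0,"y":0,"z":12,"rx":0,"ry":0,"rz":0,"grip":0.4},{"x":0,"y":0,"z":10,"rx":0,"ry":0,"rz":0,"grip":0.4},{"x":0,"y":0,"z":0,"rx":0,"ry":0,"rz":0,"grip":0.4},{"x":0,"y":0,"z":0,"rx":0,"ry":0,"rz":0,"grip":0.4},{"x":0,"y":0,"z":0,"rx":0,"ry":0,"rz":0,"grip":0.35}]' 30
python3 -m creep '[{"x":0,"y":0,"z":0,"rx":0,"ry":0,"rz":0,"grip":0.3},{"x":0,"y":0,"z":0,"rx":0,"ry":0,"rz":0,"grip":0.25},{"x":0,"y":0,"z":0,"rx":0,"ry":0,"rz":0,"grip":0.2},{"x":0,"y":0,"z":0,"rx":0,"ry":0,"rz":0,"grip":0.15},{"x":0,"y":0,"z":0,"rx":0,"ry":0,"rz":0,"grip":0.1},{"x":0,"y":0,"z":0,"rx":0,"ry":0,"rz":0,"grip":0.05},{"x":0,"y":0,"z":0,"rx":0,"ry":0,"rz":0,"grip":0},{"x":0,"y":0,"z":0,"rx":0,"ry":0,"rz":0,"grip":0},{"x":0,"y":0,"z":0,"rx":0,"ry":0,"rz":0,"grip":0},{"x":0,"y":0,"z":0,"rx":0,"ry":0,"rz":0,"grip":0}]' 40
python3 -c "
from h import *; go(.662,.151,.058,65.3)
from plant import ctrl
p=ctrl.get_state()['eef_pos'][:2]-[.5545,.2005];print(np.degrees(np.arctan2(p[1],p[0])),np.hypot(*p))"
```

```text
time: 49.0
eef_pos: [0.6635, 0.1505, 0.061]
tcp_rot: [0.214, 0.977, 0.0, 0.0]
contact_force: [0.2, 1.3, 1.0]
opening: 0.348
finger_force: 0.0
time: 49.83
eef_pos: [0.6643, 0.151, 0.0622]
tcp_rot: [0.214, 0.977, 0.001, 0.001]
contact_force: [1.6, 4.6, 5.6]
opening: 0.176
finger_force: 39.4
tool shift mm [ 2.1041 -0.9659  4.1942] rz -0.0370748257327449 (alt 179.96292517426724 ) q6 -61.027432715826166 cur yaw 65.26292517426725 pos [0.6643 0.151  0.0622] t 49.8333
-24.26955278445367 0.1204484760641241
```

```bash
python3 -m creep '[{"x":0.07,"y":-4.2,"z":0,"rx":0,"ry":0,"rz":2,"grip":0},{"x":0.17,"y":-6.3,"z":0,"rx":0,"ry":0,"rz":3,"grip":0},{"x":0.29,"y":-8.4,"z":0,"rx":0,"ry":0,"rz":4,"grip":0},{"x":0.29,"y":-8.4,"z":0,"rx":0,"ry":0,"rz":4,"grip":0},{"x":0.29,"y":-8.4,"z":0,"rx":0,"ry":0,"rz":4,"grip":0},{"x":0.29,"y":-8.4,"z":0,"rx":0,"ry":0,"rz":4,"grip":0},{"x":0.29,"y":-8.4,"z":0,"rx":0,"ry":0,"rz":4,"grip":0},{"x":0.29,"y":-8.4,"z":0,"rx":0,"ry":0,"rz":4,"grip":0},{"x":0.29,"y":-8.4,"z":0,"rx":0,"ry":0,"rz":4,"grip":0},{"x":0.17,"y":-6.3,"z":0,"rx":0,"ry":0,"rz":3,"grip":0}]' 50
python3 -c "
from h import *; go(.662,.151,.058,29.3)
from plant import ctrl
s=ctrl.get_state();p=s['eef_pos'][:2]-[.5545,.2005];print(np.degrees(np.arctan2(p[1],p[0])),np.hypot(*p),s['qpos'])"
```

```text
time: 50.67
eef_pos: [0.6127, 0.0948, 0.0622]
tcp_rot: [0.507, 0.862, -0.0, 0.0]
contact_force: [-0.2, 1.3, 6.9]
opening: 0.166
finger_force: 49.2
tool shift mm [25.15   70.4641  4.1124] rz -0.20777810584910128 (alt 179.79222189415088 ) q6 -29.598925481075902 cur yaw 29.092221894150896 pos [0.6127 0.0948 0.0622] t 50.6667
-61.18889514747061 0.12067091373814855 [-0.0096  0.3546  1.8249 -0.0013  0.9621 -0.5166]
```

```bash
python3 -m creep '[{"x":0.17,"y":-6.3,"z":0,"rx":0,"ry":0,"rz":3,"grip":0},{"x":0.29,"y":-8.4,"z":0,"rx":0,"ry":0,"rz":4,"grip":0},{"x":0.29,"y":-8.4,"z":0,"rx":0,"ry":0,"rz":4,"grip":0},{"x":0.29,"y":-8.4,"z":0,"rx":0,"ry":0,"rz":4,"grip":0},{"x":0.29,"y":-8.4,"z":0,"rx":0,"ry":0,"rz":4,"grip":0},{"x":0.29,"y":-8.4,"z":0,"rx":0,"ry":0,"rz":4,"grip":0},{"x":0.29,"y":-8.4,"z":0,"rx":0,"ry":0,"rz":4,"grip":0},{"x":0.29,"y":-8.4,"z":0,"rx":0,"ry":0,"rz":4,"grip":0},{"x":0.29,"y":-8.4,"z":0,"rx":0,"ry":0,"rz":4,"grip":0},{"x":0.29,"y":-8.4,"z":0,"rx":0,"ry":0,"rz":4,"grip":0}]' 50
python3 -m creep '[{"x":0.17,"y":-6.3,"z":0,"rx":0,"ry":0,"rz":3,"grip":0},{"x":0.17,"y":-6.3,"z":0,"rx":0,"ry":0,"rz":3,"grip":0},{"x":0.07,"y":-4.2,"z":0,"rx":0,"ry":0,"rz":2,"grip":0},{"x":0.07,"y":-4.2,"z":0,"rx":0,"ry":0,"rz":2,"grip":0},{"x":0.07,"y":-4.2,"z":0,"rx":0,"ry":0,"rz":2,"grip":0},{"x":0.02,"y":-2.1,"z":0,"rx":0,"ry":0,"rz":1,"grip":0},{"x":0,"y":0,"z":0,"rx":0,"ry":0,"rz":0,"grip":0},{"x":0,"y":0,"z":0,"rx":0,"ry":0,"rz":0,"grip":0},{"x":0,"y":0,"z":0,"rx":0,"ry":0,"rz":0,"grip":0},{"x":0,"y":0,"z":0,"rx":0,"ry":0,"rz":0,"grip":0}]' 50
python3 -c "
from h import *; go(.662,.151,.058,-24.7)
from plant import ctrl
s=ctrl.get_state();p=s['eef_pos'][:2]-[.5545,.2005];print(np.degrees(np.arctan2(p[1],p[0])),np.hypot(*p),s['qpos'])"
```

```text
time: 51.5
eef_pos: [0.5335, 0.0806, 0.0621]
tcp_rot: [0.765, 0.644, -0.001, 0.001]
contact_force: [-0.5, -0.9, 9.1]
opening: 0.164
finger_force: 49.3
time: 52.33
eef_pos: [0.5071, 0.0879, 0.0621]
tcp_rot: [0.832, 0.555, -0.002, 0.001]
contact_force: [-4.3, -4.3, 12.8]
opening: 0.168
finger_force: 49.6
tool shift mm [117.8282 118.7846   3.522 ] rz 2.1003955431198733 (alt -177.89960445688013 ) q6 21.41731057475846 cur yaw -22.59960445688013 pos [0.5071 0.0879 0.0621] t 52.3333
-112.84086242162131 0.12220008854162104 [-0.0237  0.1484  2.0818 -0.0051  0.9136  0.3738]
```

```bash
python3 -m creep '[{"x":0.8,"y":-1.6,"z":0,"rx":0,"ry":0,"rz":1,"grip":0},{"x":0.5,"y":-1.4,"z":0,"rx":0,"ry":0,"rz":1,"grip":0},{"x":0,"y":0,"z":0,"rx":0,"ry":0,"rz":0,"grip":0},{"x":0,"y":0,"z":0,"rx":0,"ry":0,"rz":0,"grip":0},{"x":0,"y":0,"z":0,"rx":0,"ry":0,"rz":0,"grip":0},{"x":0,"y":0,"z":0,"rx":0,"ry":0,"rz":0,"grip":0},{"x":0,"y":0,"z":0,"rx":0,"ry":0,"rz":0,"grip":0},{"x":0,"y":0,"z":0,"rx":0,"ry":0,"rz":0,"grip":0},{"x":0,"y":0,"z":0,"rx":0,"ry":0,"rz":0,"grip":0},{"x":0,"y":0,"z":0,"rx":0,"ry":0,"rz":0,"grip":0}]' 40
python3 -c "
from h import *; go(.662,.151,.058,-24.7)
from plant import ctrl
s=ctrl.get_state();p=s['eef_pos'][:2]-[.5545,.2005];print(np.degrees(np.arctan2(p[1],p[0])),np.hypot(*p),s['qpos'])"
```

```text
time: 53.17
eef_pos: [0.504, 0.0892, 0.0621]
tcp_rot: [0.841, 0.541, -0.004, 0.001]
contact_force: [-6.5, -8.1, 15.0]
opening: 0.164
finger_force: 49.9
tool shift mm [121.8738 118.1233   2.9018] rz 0.17596630467048158 (alt -179.82403369532952 ) q6 23.666833815843336 cur yaw -24.524033695329514 pos [0.504  0.0892 0.0621] t 53.1667
-114.41480489599341 0.12226056699517339 [-0.02    0.1443  2.0865 -0.0083  0.9158  0.4131]
```

```bash
python3 -m creep '[{"x":0,"y":0,"z":0,"rx":0,"ry":0,"rz":0,"grip":0.2},{"x":0,"y":0,"z":0,"rx":0,"ry":0,"rz":0,"grip":0.3},{"x":0,"y":0,"z":0,"rx":0,"ry":0,"rz":0,"grip":0.38},{"x":0,"y":0,"z":0,"rx":0,"ry":0,"rz":0,"grip":0.38},{"x":0,"y":0,"z":0,"rx":0,"ry":0,"rz":0,"grip":0.38},{"x":0,"y":0,"z":-10,"rx":0,"ry":0,"rz":0,"grip":0.38},{"x":0,"y":0,"z":-20,"rx":0,"ry":0,"rz":0,"grip":0.38},{"x":0,"y":0,"z":-30,"rx":0,"ry":0,"rz":0,"grip":0.38},{"x":0,"y":0,"z":-30,"rx":0,"ry":0,"rz":0,"grip":0.5},{"x":0,"y":0,"z":-30,"rx":0,"ry":0,"rz":0,"grip":0.5}]' 40
python3 -c "
from h import *
from plant import optics
i=optics.read_camera('scene')['color'];cv2.imwrite('pics/r_s.png',i)
i=optics.read_camera('top')['color'];cv2.imwrite('pics/r_t.png',i)
go(.4191,.2604,.15,67.4)
print('peg exp',proj('scene',(.5545+.12*np.cos(np.radians(-114.3)),.2005+.12*np.sin(np.radians(-114.3)),.09)))"
```

```text
time: 54.0
eef_pos: [0.5048, 0.0921, 0.1826]
tcp_rot: [0.842, 0.539, -0.0, -0.0]
contact_force: [1.2, 0.2, 0.1]
opening: 0.501
finger_force: 0.0
tool shift mm [ 115.146  -152.3669   36.9336] rz 87.90168188620606 (alt -92.09831811379394 ) q6 23.714394243316633 cur yaw -24.69831811379394 pos [0.5089 0.0921 0.1881] t 54.1
peg exp [293.7783 197.1958]
```

```bash
python3 -m creep '[{"x":14,"y":-18.5,"z":0,"rx":0,"ry":0,"rz":0,"grip":0.5},{"x":22,"y":-29,"z":0,"rx":0,"ry":0,"rz":0,"grip":0.5},{"x":22,"y":-29,"z":0,"rx":0,"ry":0,"rz":0,"grip":0.5},{"x":22,"y":-29,"z":0,"rx":0,"ry":0,"rz":0,"grip":0.5},{"x":21,"y":-28,"z":0,"rx":0,"ry":0,"rz":0,"grip":0.5},{"x":14,"y":-19,"z":0,"rx":0,"ry":0,"rz":0,"grip":0.5},{"x":0,"y":0,"z":0,"rx":0,"ry":0,"rz":-6.6,"grip":0.5},{"x":0,"y":0,"z":0,"rx":0,"ry":0,"rz":-6.6,"grip":0.5},{"x":0,"y":0,"z":0,"rx":0,"ry":0,"rz":-6.6,"grip":0.5},{"x":0,"y":0,"z":0,"rx":0,"ry":0,"rz":-6.6,"grip":0.5}]' 40
python3 -m creep '[{"x":0,"y":0,"z":0,"rx":0,"ry":0,"rz":-6.6,"grip":0.5},{"x":0,"y":0,"z":0,"rx":0,"ry":0,"rz":-6.6,"grip":0.5},{"x":0,"y":0,"z":0,"rx":0,"ry":0,"rz":-6.6,"grip":0.5},{"x":0,"y":0,"z":0,"rx":0,"ry":0,"rz":-6.6,"grip":0.5},{"x":0,"y":0,"z":0,"rx":0,"ry":0,"rz":-6.6,"grip":0.5},{"x":0,"y":0,"z":0,"rx":0,"ry":0,"rz":-6.6,"grip":0.5},{"x":0,"y":0,"z":0,"rx":0,"ry":0,"rz":-6.6,"grip":0.5},{"x":0,"y":0,"z":0,"rx":0,"ry":0,"rz":-6.6,"grip":0.5},{"x":0,"y":0,"z":0,"rx":0,"ry":0,"rz":-6.6,"grip":0.5},{"x":0,"y":0,"z":0,"rx":0,"ry":0,"rz":0,"grip":0.5}]' 40
cat > chk.py <<'E'
from h import *
from plant import optics
i=optics.read_camera('scene')['color'];cv2.imwrite('pics/s_s.png',i)
P={'blue(round)':(111.1,.077,(165,100,60)),'lid(square)':(201.1,.083,None),'gold(oblong)':(-68.9,.077,None),'oct':(21.1,.079,None)}
h=cv2.cvtColor(i,cv2.COLOR_BGR2HSV)
ref=cv2.imread('pics/q_s.png'); hr=cv2.cvtColor(ref,cv2.COLOR_BGR2HSV)
old={'blue(round)':(306.7,182),'lid(square)':(327,206.7),'gold(oblong)':(365.3,195.7)}
for k,(a,z,_) in P.items():
    X=np.array([.5545+.08*np.cos(np.radians(a)),.2005+.08*np.sin(np.radians(a)),z]); e=proj('scene',X)
    if k not in old: print(k,'exp',e); continue
    u,v=np.round(old[k]).astype(int); c=hr[v-1:v+2,u-1:u+2].reshape(-1,3).mean(0)
    m=(np.abs(h.astype(int)-c)<[8,45,60]).all(2).astype(np.uint8)
    eu,ev=np.round(e).astype(int); w=np.zeros_like(m); w[ev-14:ev+15,eu-14:eu+15]=m[ev-14:ev+15,eu-14:eu+15]
    n,_,st,ce=cv2.connectedComponentsWithStats(w); 
    if n<2: print(k,'none'); continue
    j=1+st[1:,4].argmax(); W=plane('scene',ce[j],z); q=W[:2]-[.5565,.2005]
    print(k,'exp',e,'seen',ce[j],st[j,4],'angle',np.degrees(np.arctan2(q[1],q[0])),'exp',a,'r',np.hypot(*q))
E
python3 chk.py; python3 -c "
from h import *; go(.4191,.2604,.057,67.0)"
```

```text
time: 54.93
eef_pos: [0.4141, 0.2605, 0.1806]
tcp_rot: [0.694, 0.72, -0.0, -0.0]
contact_force: [0.7, 0.7, -0.3]
opening: 0.499
finger_force: 0.0
time: 55.77
eef_pos: [0.4144, 0.2602, 0.1807]
tcp_rot: [0.249, 0.969, -0.0, -0.0]
contact_force: [-0.1, -0.5, -0.1]
opening: 0.502
finger_force: 0.0
blue(round) exp [342.5191 170.207 ] seen [341.3636 170.1364] 66 angle 114.64280479070977 exp 111.1 r 0.07995666317747155
lid(square) exp [306.1703 179.3216] seen [306.4362 179.2553] 94 angle -159.77352222882206 exp 201.1 r 0.08129621752497328
gold(oblong) exp [325.6315 208.4724] seen [325.557  208.7718] 149 angle -70.13403840164605 exp -68.9 r 0.08039486238482242
oct exp [363.8869 195.7669]
tool shift mm [ -4.0843   2.5214 123.6501] rz -6.044734613342797 (alt 173.9552653866572 ) q6 -40.72543752592212 cur yaw 60.9552653866572 pos [0.4144 0.2602 0.1807] t 55.8167
```

The lids lie at the angles expected for the next detent, to within measurement error. Descending onto the tab.

```bash
python3 -m creep '[{"x":-4.1,"y":2.5,"z":10,"rx":0,"ry":0,"rz":-6,"grip":0.5},{"x":0,"y":0,"z":20,"rx":0,"ry":0,"rz":0,"grip":0.5},{"x":0,"y":0,"z":20,"rx":0,"ry":0,"rz":0,"grip":0.5},{"x":0,"y":0,"z":17,"rx":0,"ry":0,"rz":0,"grip":0.5},{"x":0,"y":0,"z":14,"rx":0,"ry":0,"rz":0,"grip":0.5},{"x":0,"y":0,"z":14,"rx":0,"ry":0,"rz":0,"grip":0.5},{"x":0,"y":0,"z":14,"rx":0,"ry":0,"rz":0,"grip":0.5},{"x":0,"y":0,"z":12,"rx":0,"ry":0,"rz":0,"grip":0.5},{"x":0,"y":0,"z":0,"rx":0,"ry":0,"rz":0,"grip":0.5},{"x":0,"y":0,"z":0,"rx":0,"ry":0,"rz":0,"grip":0.4}]' 30
python3 -m creep '[{"x":0,"y":0,"z":0,"rx":0,"ry":0,"rz":0,"grip":0.3},{"x":0,"y":0,"z":0,"rx":0,"ry":0,"rz":0,"grip":0.25},{"x":0,"y":0,"z":0,"rx":0,"ry":0,"rz":0,"grip":0.2},{"x":0,"y":0,"z":0,"rx":0,"ry":0,"rz":0,"grip":0.15},{"x":0,"y":0,"z":0,"rx":0,"ry":0,"rz":0,"grip":0.1},{"x":0,"y":0,"z":0,"rx":0,"ry":0,"rz":0,"grip":0.05},{"x":0,"y":0,"z":0,"rx":0,"ry":0,"rz":0,"grip":0},{"x":0,"y":0,"z":0,"rx":0,"ry":0,"rz":0,"grip":0},{"x":0,"y":0,"z":0,"rx":0,"ry":0,"rz":0,"grip":0},{"x":0,"y":0,"z":0,"rx":0,"ry":0,"rz":0,"grip":0}]' 40
python3 -c "
from h import *; go(.4191,.2604,.057,67.0)
from plant import ctrl
p=ctrl.get_state()['eef_pos'][:2]-[.5545,.2005];print(np.degrees(np.arctan2(p[1],p[0])),np.hypot(*p))"
```

```text
time: 56.65
eef_pos: [0.4189, 0.2603, 0.0593]
tcp_rot: [0.2, 0.98, -0.001, -0.001]
contact_force: [-1.0, 0.4, -0.0]
opening: 0.399
finger_force: 0.0
time: 57.48
eef_pos: [0.4203, 0.2607, 0.0611]
tcp_rot: [0.199, 0.98, 0.0, 0.001]
contact_force: [-1.9, -0.9, 5.6]
opening: 0.196
finger_force: 39.3
tool shift mm [ 0.9658 -0.7543  4.1209] rz 0.0702651254859461 (alt -179.92973487451405 ) q6 -47.022860199268564 cur yaw 67.07026512548595 pos [0.4203 0.2607 0.0611] t 57.4833
155.8375316375155 0.14711146457230548
```

```bash
python3 -m creep '[{"x":0.5,"y":7.7,"z":0,"rx":0,"ry":0,"rz":3,"grip":0},{"x":-0.5,"y":12.9,"z":0,"rx":0,"ry":0,"rz":5,"grip":0},{"x":-0.56,"y":12.9,"z":0,"rx":0,"ry":0,"rz":5,"grip":0},{"x":-0.56,"y":12.9,"z":0,"rx":0,"ry":0,"rz":5,"grip":0},{"x":-0.56,"y":12.9,"z":0,"rx":0,"ry":0,"rz":5,"grip":0},{"x":-0.56,"y":12.9,"z":0,"rx":0,"ry":0,"rz":5,"grip":0},{"x":-0.56,"y":12.9,"z":0,"rx":0,"ry":0,"rz":5,"grip":0},{"x":-0.56,"y":12.9,"z":0,"rx":0,"ry":0,"rz":5,"grip":0},{"x":-0.56,"y":12.9,"z":0,"rx":0,"ry":0,"rz":5,"grip":0},{"x":-0.56,"y":12.9,"z":0,"rx":0,"ry":0,"rz":5,"grip":0}]' 50
python3 -m creep '[{"x":0,"y":5.2,"z":0,"rx":0,"ry":0,"rz":2,"grip":0},{"x":0,"y":0,"z":0,"rx":0,"ry":0,"rz":0,"grip":0},{"x":0,"y":0,"z":0,"rx":0,"ry":0,"rz":0,"grip":0},{"x":0,"y":0,"z":0,"rx":0,"ry":0,"rz":0,"grip":0},{"x":0,"y":0,"z":0,"rx":0,"ry":0,"rz":0,"grip":0},{"x":0,"y":0,"z":0,"rx":0,"ry":0,"rz":0,"grip":0},{"x":0,"y":0,"z":0,"rx":0,"ry":0,"rz":0,"grip":0},{"x":0,"y":0,"z":0,"rx":0,"ry":0,"rz":0,"grip":0},{"x":0,"y":0,"z":0,"rx":0,"ry":0,"rz":0,"grip":0},{"x":0,"y":0,"z":0,"rx":0,"ry":0,"rz":0,"grip":0}]' 50
python3 -c "
from h import *
from plant import ctrl
s=ctrl.get_state();R=Ro.from_quat(s['tcp_rot']).as_matrix()
p=s['eef_pos'][:2]-[.5545,.2005];print(np.degrees(np.arctan2(p[1],p[0])),np.hypot(*p),'yaw',np.degrees(np.arctan2(R[1,1],R[0,1])))
t=cv2.imread('pics/top0.png')
g=t[190:210,152:175].astype(int).sum(2); print(g)
a=plane('top',(160,199.4),.012)[:2];b=plane('top',(192,240.5),.012)[:2]
for q in(a,b):
  d=q-[.5525,.2005];print(q,np.degrees(np.arctan2(d[1],d[0])),np.hypot(*d))
"
```

```text
time: 58.32
eef_pos: [0.5091, 0.34, 0.0612]
tcp_rot: [0.581, 0.814, -0.002, 0.003]
contact_force: [0.7, -14.4, 7.4]
opening: 0.191
finger_force: 49.3
time: 59.15
eef_pos: [0.5142, 0.3415, 0.0613]
tcp_rot: [0.594, 0.804, -0.001, 0.003]
contact_force: [3.5, -11.4, 5.2]
opening: 0.194
finger_force: 50.1
105.93257919209793 0.1466843117155071 yaw 17.09978225090064
[[369 368 370 364 343 286 192 125 110 112 129 145 163 168 167 165 163 167
  164 159 166 221 299]
 [366 367 367 363 345 286 193 123 110 108 122 137 158 168 167 164 165 163
  165 161 166 221 298]
 [365 367 367 364 340 278 184 122 110 111 115 138 161 163 167 167 162 167
  167 159 171 219 291]
 [370 370 367 358 332 263 176 118 110 107 120 140 159 168 168 165 170 167
  159 163 165 213 286]
 [371 367 367 359 327 259 169 115 108 104 125 149 177 182 176 168 166 166
  166 161 159 203 279]
 [372 370 368 357 324 255 169 116 108 109 142 180 207 216 202 180 169 163
  163 161 154 189 271]
 [367 368 364 357 326 260 176 125 113 138 175 220 245 248 232 199 173 165
  165 157 148 175 243]
 [367 367 366 355 334 275 202 164 169 187 222 253 265 263 2
[... 612 characters left out ...]
46 143]
 [369 364 364 369 370 355 309 225 145 113 106 107 122 139 156 165 160 163
  161 160 161 157 150]
 [371 366 365 367 370 363 318 244 160 112 102 105 110 135 153 160 169 164
  161 165 162 164 153]
 [371 372 370 368 371 367 334 258 171 114 104 109 112 126 146 159 167 167
  165 160 167 165 159]
 [371 372 370 369 371 367 343 279 190 123  99 107 109 122 139 161 163 166
  168 169 167 159 159]
 [373 374 372 374 373 373 350 291 206 133 102 104 107 113 135 152 167 164
  164 164 166 160 162]
 [373 378 374 371 369 372 355 308 226 150 112 109 105 112 126 153 163 168
  167 163 165 166 165]]
[0.5167 0.3745] 101.61902367198377 0.17761138495128845
[0.3947 0.271 ] 155.92903429049127 0.17277680605000878
```

```bash
python3 -m creep '[{"x":-0.6,"y":3.8,"z":0,"rx":0,"ry":0,"rz":1.8,"grip":0},{"x":-0.3,"y":3.8,"z":0,"rx":0,"ry":0,"rz":1.8,"grip":0},{"x":-0.1,"y":1.8,"z":0,"rx":0,"ry":0,"rz":0.8,"grip":0},{"x":0,"y":0,"z":0,"rx":0,"ry":0,"rz":0,"grip":0},{"x":0,"y":0,"z":0,"rx":0,"ry":0,"rz":0,"grip":0},{"x":0,"y":0,"z":0,"rx":0,"ry":0,"rz":0,"grip":0},{"x":0,"y":0,"z":0,"rx":0,"ry":0,"rz":0,"grip":0},{"x":0,"y":0,"z":0,"rx":0,"ry":0,"rz":0,"grip":0},{"x":0,"y":0,"z":0,"rx":0,"ry":0,"rz":0,"grip":0},{"x":0,"y":0,"z":0,"rx":0,"ry":0,"rz":0,"grip":0}]' 50
python3 -c "
from h import *
from plant import ctrl
s=ctrl.get_state();R=Ro.from_quat(s['tcp_rot']).as_matrix()
p=s['eef_pos'][:2]-[.5545,.2005];print(np.degrees(np.arctan2(p[1],p[0])),np.hypot(*p),'yaw',np.degrees(np.arctan2(R[1,1],R[0,1])))
"
```

```text
time: 59.98
eef_pos: [0.5232, 0.3437, 0.0613]
tcp_rot: [0.624, 0.781, -0.001, 0.003]
contact_force: [3.1, -9.1, 5.2]
opening: 0.191
finger_force: 50.0
102.31910320566811 0.1465653561420763 yaw 12.727712827779076
```

```bash
python3 -m creep '[{"x":-0.3,"y":0.9,"z":0,"rx":0,"ry":0,"rz":0.4,"grip":0},{"x":0,"y":0.7,"z":0,"rx":0,"ry":0,"rz":0.2,"grip":0},{"x":0,"y":0,"z":0,"rx":0,"ry":0,"rz":0,"grip":0},{"x":0,"y":0,"z":0,"rx":0,"ry":0,"rz":0,"grip":0},{"x":0,"y":0,"z":0,"rx":0,"ry":0,"rz":0,"grip":0},{"x":0,"y":0,"z":0,"rx":0,"ry":0,"rz":0,"grip":0},{"x":0,"y":0,"z":0,"rx":0,"ry":0,"rz":0,"grip":0},{"x":0,"y":0,"z":0,"rx":0,"ry":0,"rz":0,"grip":0},{"x":0,"y":0,"z":0,"rx":0,"ry":0,"rz":0,"grip":0},{"x":0,"y":0,"z":0,"rx":0,"ry":0,"rz":0,"grip":0}]' 50
python3 -c "
from h import *
from plant import ctrl
s=ctrl.get_state();R=Ro.from_quat(s['tcp_rot']).as_matrix()
p=s['eef_pos'][:2]-[.5545,.2005];print(np.degrees(np.arctan2(p[1],p[0])),np.hypot(*p),'yaw',np.degrees(np.arctan2(R[1,1],R[0,1])))
"
python3 -m creep '[{"x":0,"y":0,"z":0,"rx":0,"ry":0,"rz":0,"grip":0.2},{"x":0,"y":0,"z":0,"rx":0,"ry":0,"rz":0,"grip":0.3},{"x":0,"y":0,"z":0,"rx":0,"ry":0,"rz":0,"grip":0.45},{"x":0,"y":0,"z":0,"rx":0,"ry":0,"rz":0,"grip":0.5},{"x":0,"y":0,"z":0,"rx":0,"ry":0,"rz":0,"grip":0.5},{"x":0,"y":0,"z":-10,"rx":0,"ry":0,"rz":0,"grip":0.5},{"x":0,"y":0,"z":-20,"rx":0,"ry":0,"rz":0,"grip":0.5},{"x":0,"y":0,"z":-30,"rx":0,"ry":0,"rz":0,"grip":0.5},{"x":0,"y":0,"z":-30,"rx":0,"ry":0,"rz":0,"grip":0.5},{"x":0,"y":0,"z":-30,"rx":0,"ry":0,"rz":0,"grip":0.5}]' 30
python3 -m creep '[{"x":20,"y":-8,"z":-5,"rx":0,"ry":0,"rz":0,"grip":0.5},{"x":30,"y":-12,"z":-5,"rx":0,"ry":0,"rz":0,"grip":0.5},{"x":30,"y":-12,"z":0,"rx":0,"ry":0,"rz":0,"grip":0.5},{"x":30,"y":-12,"z":0,"rx":0,"ry":0,"rz":0,"grip":0.5},{"x":30,"y":-12,"z":0,"rx":0,"ry":0,"rz":0,"grip":0.5},{"x":30,"y":-12,"z":0,"rx":0,"ry":0,"rz":0,"grip":0.5},{"x":30,"y":-12,"z":0,"rx":0,"ry":0,"rz":0,"grip":0.5},{"x":30,"y":-12,"z":0,"rx":0,"ry":0,"rz":0,"grip":0.5},{"x":20,"y":-8,"z":0,"rx":0,"ry":0,"rz":0,"grip":0.5},{"x":0,"y":0,"z":0,"rx":0,"ry":0,"rz":0,"grip":0.5}]' 30
python3 chk.py
python3 -c "
from h import *
from plant import optics
im=[optics.read_camera(n)['color'] for n in('scene','top')]
for n,i in zip(('s','t'),im): cv2.imwrite('pics/z_%s.png'%n,i)
A=np.hstack([crop(im[0],262,145,140,120,3)[:360,:400],crop(im[1],155,128,133,120,3)[:360,:399]])
B=np.hstack([crop(im[0],210,265,133,80,3)[:240,:400],crop(im[1],150,180,40,24,10)[:240,:399]])
w=min(A.shape[1],B.shape[1]);cv2.imwrite('pics/z.png',np.vstack([A[:,:w],B[:,:w]]))"
```

```text
time: 60.82
eef_pos: [0.5243, 0.3439, 0.0612]
tcp_rot: [0.628, 0.778, -0.001, 0.002]
contact_force: [1.5, -9.6, 6.5]
opening: 0.194
finger_force: 50.1
101.87997705556758 0.1465396067942538 yaw 12.139632597355869
time: 61.65
eef_pos: [0.5222, 0.3465, 0.1816]
tcp_rot: [0.629, 0.778, -0.0, -0.0]
contact_force: [0.3, -0.5, -0.2]
opening: 0.502
finger_force: 0.0
time: 62.48
eef_pos: [0.3693, 0.5732, 0.1906]
tcp_rot: [0.627, 0.779, 0.001, -0.001]
contact_force: [-0.8, -0.2, -0.4]
opening: 0.498
finger_force: 0.0
blue(round) exp [342.5191 170.207 ] seen [341.5147 170.2059] 68 angle 114.3109949032573 exp 111.1 r 0.07980184114599677
lid(square) exp [306.1703 179.3216] seen [306.6705 179.4886] 88 angle -159.31801676539246 exp 201.1 r 0.0803992001838036
gold(oblong) exp [325.6315 208.4724] seen [325.4865 208.7703] 148 angle -70.25342615217188 exp -68.9 r 0.08046048928554943
oct exp [363.8869 195.7669]
```

View pics/z.png

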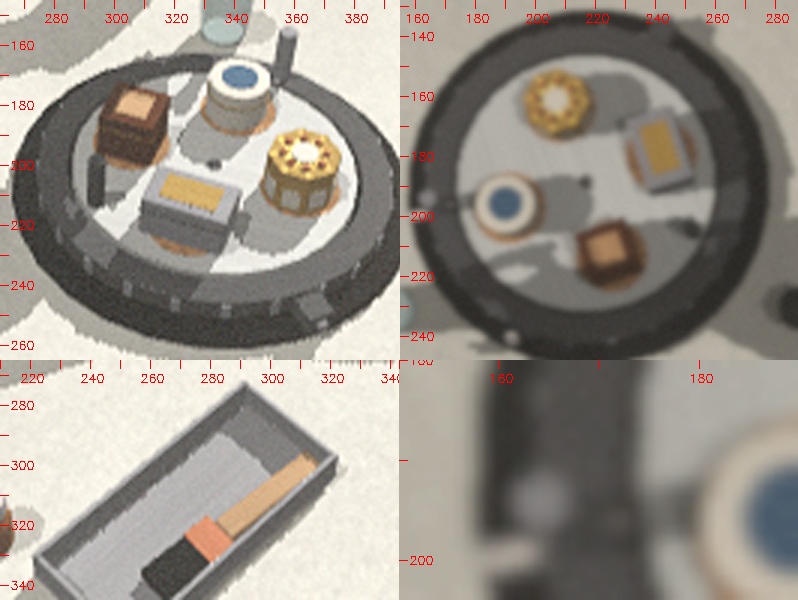

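The final picture shows all four boxes upright on their pads after the quarter turn. The tab is in line with the bar (tab (164,194), bar (161,199) in the top view), with the ring at about 0.947 by the tool pose. The brush lies flat in the tray and the arm is clear. Handing in.

```bash
python3 -c "
from plant import sign_off
print(sign_off())"
```

```text
the job is handed in; nothing more can be done
None
```

The job is handed in after about 63 s of robot time: ring opened, brush laid flat in the tray, all four boxes stood on their own pads to within about 3 mm, platter turned a quarter clockwise to the next detent, and ring locked at about 0.947 rad by the tool pose (mark at 0.95); no verdict was returned.

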